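# Fit the divider and pack the small pots

## Robot

A 6-joint arm with a two-finger parallel gripper is mounted at the origin on the work surface. World frame = base frame: x ahead of the robot, y to its left, z up, the work surface at z = 0. Lengths are in m, angles in rad, forces in N, time in s.
With the tool pointing down it reaches from about 0.375 to 0.9 m from the base axis. Payload 3.1 kg.
Tool frame: the origin (TCP) lies between the finger pads; the fingertips stand 22 mm ahead of it and the grasp point (between the pads) lies 3 mm ahead of it; z points along the fingers, y is the line along which they close (so a half turn about z gives the same grasp; the last joint's range is limited). The gripper opens to 87 mm and grips with 3 to 60 N. Pads are 19 mm wide; open, the fingers measure 117 mm over their backs; the gripper's body (75 mm by 190 mm) begins 51 mm behind the grasp point.
Start: joints at [1.101, 0.527, 1.433, -0, 1.181, -0.178], TCP at [0.179, 0.599, 0.245] pointing down, gripper open.
Joint ranges: [-3.08, 3.08], [-0.75, 2.2], [0.22, 2.44], [-1.43, 4.57], [0, 2.65], [-2.85, 2.85]. Speed limits (rad/s): [2.79, 2.79, 3.14, 3.14, 3.14, 3.14].

## Interface

Orientations are given as a unit quaternion [x, y, z, w].
In Python, from rig import get_obs, camera, get_calibration, hand_in, cut_out gives the robot as it stands.
- The arm moves only by the shell command python3 -m inch 'ROWS' [OPENING] [FORCE]. ROWS is JSON, one flat list of numbers, 6 for each row, row after row: the shift along the tool's x, y, z scaled (see below), then the turn, a rotation vector about the tool's x, y, z scaled (see below). A call has 1 to 20 rows; each row is the pose to reach, as a shift and turn from the pose commanded when the call began, along the tool's axes at that moment; what a row does not reach only later rows make up. The controller multiplies each number of a shift by 0.08 m and each number of a turn by 90 degrees. A row lasts 1/12 s, in which the tool goes at most 41.7 mm and 7.16 degrees, less where a joint would pass 70% of its speed; a pose out of reach is approached as far as the arm can. A call with a number of a shift or a turn outside -1 to 1 is refused whole. A call with a gripper value outside its range is refused whole. OPENING is the finger opening in mm, from 0 to 87, set as the call begins (- or left out, the last holds). The fingers move at their own pace and stop on an object; FORCE is the grip in N (left out, the last holds). Time passes only in rows, so rows that repeat a pose let the fingers close. It gives the time, the measured TCP pose, the force, the opening and the grip force at its end, in the units of the state.
- get_obs(): the state, without advancing time (a new reading comes with each control period).
- camera(name): name is "scene" or "top" or "wrist"; returns the picture (400x640x3 uint8, red, green, blue); there is no depth.
- get_calibration(name): a dict with "vertical_fov" (degrees; the focal length in pixels is half the picture's height over the tangent of half this angle, whatever the lens; pixels are square), "cx", "cy" (the principal point, pixels), "T" (4x4, takes a point from camera to world coordinates). Camera axes: x right, y down, z forward; pixel columns grow to the right and rows downward; lengths in m; the calibration is good to about 2 mm. A picture is of the moment at which its call begins: read the wrist's pose just before it. get_calibration takes no time and is no camera call; for the wrist camera it gives the pose at the moment of the call.
- hand_in(): hands the job in; it is judged then, once.
Trained networks look in the newest picture that a camera, given by its name, has taken for a name from the list of things; names that differ only in an ending like _2 or _b are one class to them, and where a whole thing is asked for, a point or a joint stands for the part that bears it (a point fixed in the world has none). Each returns a list of dicts, best first, with "conf" (0 to 1); they miss things now and then, are a little off and sometimes report something else, mostly with a low value. They report only what shows in the picture. A call takes as long as a camera call. They do not tell look-alikes from the thing itself.
- cut_out(camera, thing): "region" (400x640 bool, what is visible of it) and "bbox" ([left, top, right, bottom] in pixels, round what is visible of it).
The state is a dict: "time": time; "q": joint angles; "joint_velocities": joint speeds; "joint_torque": joint torques, N m; "position": TCP position; "tool_rot": TCP orientation; "ft_force": force on the tool from outside, world axes, zero at the start; "moment": the same for the moment, N m; "grip_width": finger opening in m; "grip_force": force on a finger pad.
Only numpy, scipy, OpenCV 4.12 (cv2) and the standard library are available. Lean on these libraries where they do the work, as an engineer would, in place of code of your own. Each camera call takes 0.05 s, during which the arm holds its last target. There are 200 camera calls.

## Task

Lever the cover of the case up with the knife blade (no fingers on the cover until the blade has raised it), swing it wide open and leave it open, and lay the knife back flat on its rubber mat. Take the toothed divider out of the case and lower it into the packing tray so that every tooth sits fully home in its own slot, then stand every small pot upright on the tray floor, one to a bay. The pots are fragile, so set them down rather than dropping them, and leave the large pots and the glaze jar where they are.

Things in the scene. Friction and masses are not known exactly. Their poses are not given: they have to be found in the camera images.
- case: Low fixed plywood case, 122 (x) x 180 (y) x 40 mm high, floor 5, walls 4 mm, with a deep grey hinged cover. Origin: centre of its underside on the bench; x points from its front (prying side) to its hinge side, z up. Inside, the divider stands upright on its teeth, strip along y, 2 mm play in x between four guide blocks (24 mm high, 12 long, at y = +-45 mm, 5 to 10 mm either side of x = 0).
- case_ledge (a point): Middle of the front top edge of the ledge outside the case's front wall: 79 mm ahead (-x) of the case's centre, 30 mm above the bench. The ledge is solid, 18 mm deep (x), 120 mm long (y). Between it and the shut cover's lip is a gap 10 mm high (30 to 40 mm above the bench), 18 mm deep, open to the front and the ends, for the knife blade; behind it is the case's front wall.
- cover (a joint): Angle of the case's cover, rad: 0 shut, grows as the front rises, stop at 1.8. The cover is a box 122 x 180 x 46 mm, open below, walls 4, 220 g, resting on the rim 40 mm above the bench: shut, the case is 86 mm high, wide open about 185. Stiff hinge: it stays put; 3 to 5 N at the lip lift it. To be levered up with the knife; fingers may touch it only once it is more than 0.25 rad open.
- cover_lip (a point): Middle of the lower front edge of the cover's lip, moving with the cover; axes like the case's when shut. The lip is 4 mm thick, 120 mm long (y) and stands 18 mm out from the cover's front wall; its underside is 40 mm above the bench when shut. This edge is 140 mm from the hinge axis, which runs along the case's y, 61 mm behind (+x) the case's centre and 40 mm above the bench.
- tray: Pale wooden packing tray fixed to the bench, 132 (x) x 178 (y) x 45 mm high. Origin: centre of its underside; z up. Floor top 25 mm above the origin, walls 4 mm thick. Five slots in the floor at x = 0, y = -60, -30, 0, 30, 60 mm, each 7.5 (x) x 15 (y) mm, 22 deep. Ribs 4 thick, 16 high along x at y = 0, from x = 10 to 62 and -10 to -62 mm. With the divider in, it has four bays.
- comb_grip (a point): Centre of the grip tab of the wooden five-toothed divider (90 g); z up, y along the strip. Tab 12 (x) x 40 (y) x 28 mm high, at the top; below it a strip 6 x 150 x 26 mm, lower edge 40 mm below this point; below that the teeth (see comb_foot). At the start it stands in the shut case, this point 65 mm above the bench; fully home in the tray, 65 mm above the tray's underside.
- comb_foot (a point): Tip of the divider's middle tooth (it is the same turned half round), 60 mm below the tab's centre. Teeth at y = -60, -30, 0, 30, 60 mm, each 5 (x) x 12 (y) mm, 20 mm long, the last 3 mm only 3 x 9. Fully home, the strip's lower edge rests on the tray floor and this point is 5 mm above the tray's underside.
- mat: Black rubber mat lying fixed on the bench, 240 (x) x 90 (y) x 4 mm. Origin: centre of its underside; z up.
- knife_grip (a point): Centre of the knife's dark wooden handle, 100 (x) x 18 (y) x 24 mm high; x points to the blade, z up. Steel blade 70 long, 30 wide, 3 mm thick, level at the handle's half height, starting at x = 50 mm. Whole knife 170 mm long, 110 g, centre of mass about 11 mm ahead of this point. Lies on the rubber mat (this point 16 mm above the bench).
- knife_tip (a point): Middle of the knife blade's front end, 120 mm ahead of the handle's centre; axes as the handle's.
- pot0_mid (a point): Small pierced white ceramic pot, open at the top, 46 mm across (43 at foot and rim), 65 mm high, wall 4 mm, 110 g; this point is its centre, half-way up; z points to its mouth. Stands on the bench at the start; may be absent.
- pot1_mid (a point): Small pierced white ceramic pot, open at the top, 46 mm across (43 at foot and rim), 65 mm high, wall 4 mm, 110 g; this point is its centre, half-way up; z points to its mouth. Stands on the bench at the start; may be absent.
- pot2_mid (a point): Small pierced white ceramic pot, open at the top, 46 mm across (43 at foot and rim), 65 mm high, wall 4 mm, 110 g; this point is its centre, half-way up; z points to its mouth. Stands on the bench at the start; may be absent.
- pot3_mid (a point): Small pierced white ceramic pot, open at the top, 46 mm across (43 at foot and rim), 65 mm high, wall 4 mm, 110 g; this point is its centre, half-way up; z points to its mouth. Stands on the bench at the start; may be absent.
- bay0 (a point): Centre of the floor of the tray's bay on the -x, +y side (32.5 mm and 43.5 mm from the tray's centre). A bay is 59 (x) x 83 (y) mm: room for one pot; a pot standing in it has its centre 32.5 mm above this point.
- bay1 (a point): Centre of the floor of the tray's bay on the -x, -y side (32.5 mm and 43.5 mm from the tray's centre). A bay is 59 (x) x 83 (y) mm: room for one pot; a pot standing in it has its centre 32.5 mm above this point.
- bay2 (a point): Centre of the floor of the tray's bay on the +x, +y side (32.5 mm and 43.5 mm from the tray's centre). A bay is 59 (x) x 83 (y) mm: room for one pot; a pot standing in it has its centre 32.5 mm above this point.
- bay3 (a point): Centre of the floor of the tray's bay on the +x, -y side (32.5 mm and 43.5 mm from the tray's centre). A bay is 59 (x) x 83 (y) mm: room for one pot; a pot standing in it has its centre 32.5 mm above this point.
- vase1: Bystander, to be left alone: large pierced white pot, 96 mm across, 125 high, at the back right. Origin at the centre of its underside.
- vase2: Bystander, to be left alone: medium pierced white pot, 80 mm across, 95 high, at the left. Origin at the centre of its underside.
- glaze: Bystander, to be left alone: glaze jar with a grey cap, 60 mm across, 100 high. Origin at the centre of its underside.
There are look-alikes about, which are no part of the job. Leave any orange or yellow look-alike of the part that bears knife_grip alone.

How it is judged:
By the outcome, as a careful person would: the job done as asked, in the order asked, and still so for the second after the job is handed in, with the robot touching nothing.
Of pot0, pot1, pot2, pot3 only 2 to 4 are there at a start; the rules pass over those that are not, and their reading is None.
At some moment in a run one of pot0, pot1, pot2, pot3 may be knocked a few centimetres aside while the robot is not near it.
It also fails if it takes over 210 s, if anything falls off the work surface, if the arm or the gripper's body presses on something with over 40 N, if the wrist force passes 120 N, or if a joint passes its speed limit or range.

## Working session

There is one attempt and no reset: what is moved stays moved. The work goes in short steps, Python scripts to look and compute and a shell command to move; the robot and the scene stay as the last step left them, time stands still between calls to the robot, and variables do not carry over. Pictures are saved under pics/ and viewed, at most 14 in all, crops included, and the job is handed in when it is done.

```bash
ls; mkdir -p pics; python3 - <<'E'
from rig import *
import cv2,numpy as np
for n in ["scene","top"]:
    im=camera(n); cv2.imwrite(f"pics/{n}0.png",im[:,:,::-1])
    c=get_calibration(n); print(n,c["vertical_fov"],c["cx"],c["cy"],np.round(c["T"],3).tolist())
    for t in ["case","cover","tray","mat","knife_grip","pot0_mid","vase1","vase2","glaze"]:
        print(t,[(round(d["conf"],2),[int(x) for x in d["bbox"]]) for d in cut_out(n,t)])
o=get_obs();print({k:np.round(v,3).tolist() for k,v in o.items()})
E
```

```text
pics
scene 44.67946771858269 323.5201212684885 203.3784221405991 [[0.327, 0.58, -0.746, 1.57], [0.945, -0.187, 0.268, -0.379], [0.016, -0.793, -0.609, 0.953], [0.0, 0.0, 0.0, 1.0]]
case [(0.91, [303, 194, 381, 264])]
cover [(0.45, [163, 226, 219, 244])]
tray [(0.86, [381, 175, 451, 226]), (0.52, [252, 205, 273, 230])]
mat [(0.91, [137, 221, 227, 265])]
knife_grip [(0.9, [161, 228, 220, 242]), (0.78, [144, 184, 166, 222]), (0.67, [216, 174, 229, 209]), (0.58, [330, 171, 344, 200])]
pot0_mid [(0.8, [253, 206, 271, 233])]
vase1 [(0.78, [249, 256, 290, 314]), (0.65, [430, 142, 459, 179])]
vase2 [(0.78, [249, 256, 290, 314]), (0.65, [430, 142, 459, 179])]
glaze [(0.82, [190, 267, 219, 310])]
top 44.611267394445775 326.30730246239125 197.72273461441128 [[-0.028, -0.996, 0.083, 0.385], [-1.0, 0.028, 0.004, 0.027], [-0.007, -0.083, -0.997, 1.502], [0.0, 0.0, 0.0, 1.0]]
case [(0.66, [292, 137, 361, 202]), (0.49, [195, 171, 268, 231])]
cover [(0.63, [439, 200, 485, 235]), (0.58, [290, 141, 361, 205])]
tray [(0.71, [197, 171, 261, 227]), (0.2, [289, 138, 358, 202])]
mat [(0.74, [424, 188, 510, 
[... 234 characters left out ...]
id [(0.78, [386, 202, 406, 219])]
vase1 [(0.95, [390, 96, 424, 132]), (0.85, [150, 236, 188, 264]), (0.17, [418, 175, 435, 195])]
vase2 [(0.95, [390, 96, 424, 132]), (0.85, [150, 236, 188, 264]), (0.17, [418, 175, 435, 195])]
glaze [(0.62, [445, 116, 474, 142]), (0.5, [437, 201, 485, 235]), (0.31, [292, 142, 358, 202])]
{'time': 1.0, 'q': [1.101, 0.527, 1.433, -0.0, 1.181, -0.179], 'joint_velocities': [-0.001, -0.0, -0.0, 0.001, -0.001, -0.001], 'joint_torque': [-0.002, -44.002, -17.698, 0.063, 0.051, -0.0], 'position': [0.179, 0.599, 0.245], 'tool_rot': [0.145, 0.989, -0.0, 0.0], 'ft_force': [-0.003, -0.326, -1.139], 'moment': [-0.062, 0.027, -0.044], 'grip_force': 0.0, 'grip_width': 0.087}
```

```bash
python3 - <<'E'
import cv2
a=cv2.imread("pics/top0.png")[80:320,130:530]; cv2.imwrite("pics/v1.png",cv2.resize(a,(800,480),interpolation=cv2.INTER_CUBIC))
a=cv2.imread("pics/scene0.png")[130:330,130:470]; cv2.imwrite("pics/v2.png",cv2.resize(a,(800,470),interpolation=cv2.INTER_CUBIC))
E
```

```text
(no output)
```

View pics/v1.png

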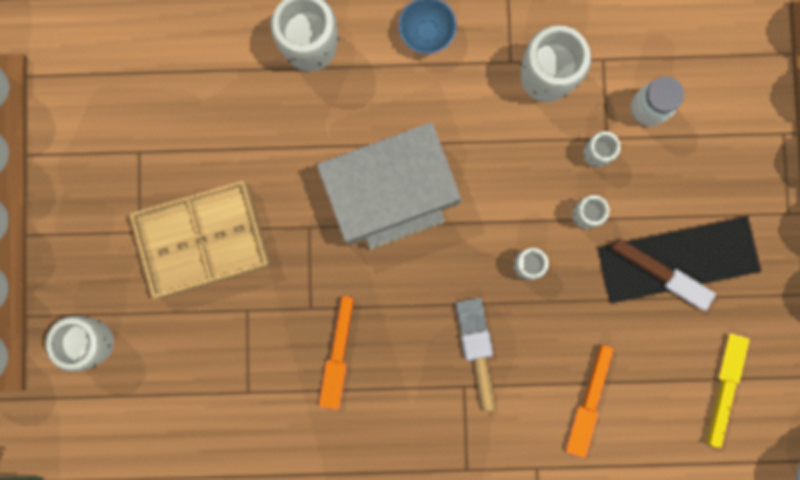

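View pics/v2.png

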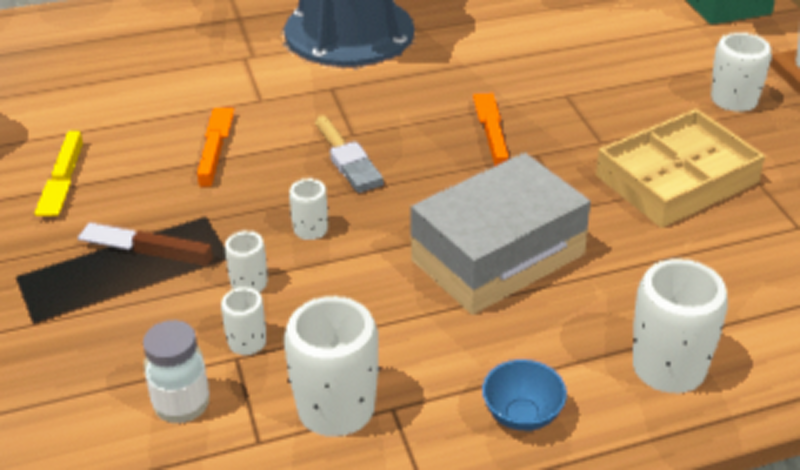

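The top picture shows: knife with brown wooden handle on the mat at v1 (650,262), i.e. top pixel (455,211). Its look-alikes are orange at (299,255) and (425,280), yellow at (495,275), and a brush at (367,255); I choose the brown one. Three small pots stand at top pixels (431,155), (426,186) and (396,211). The case's lip faces the robot, and the tray is on the left.

```bash
cat > h.py <<'E'
import numpy as np, cv2
from rig import *
from scipy.spatial.transform import Rotation as Ro
def f(c): return 200/np.tan(np.radians(c["vertical_fov"])/2)
def ray(c,uv,z):
    d=c["T"][:3,:3]@np.array([(uv[0]-c["cx"])/f(c),(uv[1]-c["cy"])/f(c),1]); o=c["T"][:3,3]
    return o+d*(z-o[2])/d[2]
def proj(c,P):
    P=np.atleast_2d(P); q=(P-c["T"][:3,3])@np.array(c["T"])[:3,:3]
    return np.c_[q[:,0]/q[:,2]*f(c)+c["cx"],q[:,1]/q[:,2]*f(c)+c["cy"]]
def down(yaw,pitch=0):
    # tool z down, tool x along world heading yaw; pitch>0 tilts fingers towards heading
    b=np.array([[np.cos(yaw),np.sin(yaw),0],[np.sin(yaw),-np.cos(yaw),0],[0,0,-1]])
    return Ro.from_matrix(b)*Ro.from_euler('y',pitch)
def go(p,R=None,p0=None,R0=None):
    o=get_obs(); p0=np.array(o["position"]) if p0 is None else p0
    R0=Ro.from_quat(o["tool_rot"]) if R0 is None else R0
    R=R or R0
    s=R0.inv().apply(np.array(p)-p0)/0.08; t=(R0.inv()*R).as_rotvec()/(np.pi/2)
    s2=R.inv().apply(np.array(p)-p0)/0.08
    print("shift",np.round(s,3),"turn",np.round(t,3),"| shift in new frame",np.round(s2,3))
def snap(n,name=None,crop=None,size=None):
    c=get_calibration(n); im=camera(n)
    c=dict(c,T=np.array(c["T"]))
    if name:
        np.save(f"pics/{name}.npy",c,allow_pickle=True); cv2.imwrite(f"pics/{name}.png",im[:,:,::-1])
    return im,c
def cal(name): return np.load(f"pics/{name}.npy",allow_pickle=True).item()
E
python3 - <<'E'
from h import *
c=get_calibration("top"); c["T"]=np.array(c["T"])
v=lambda u,w:(130+u/2,80+w/2)
for n,uv,z in [("knife a",(615,247),.028),("knife b",(705,300),.018),("pot",(604,148),.065),("pot",(594,210),.065),("pot",(533,261),.065),
 ("tray",(131,212),.045),("tray",(245,182),.045),("tray",(268,265),.045),("tray",(153,297),.045),
 ("case",(318,163),.086),("case",(432,124),.086),("case",(460,202),.086),("case",(346,243),.086),
 ("mat",(598,250),.004),("mat",(750,217),.004),("mat",(760,272),.004),("mat",(611,302),.004)]: print(n,np.round(ray(c,v(*uv),z),3))
w=get_calibration("wrist"); o=get_obs()
R=Ro.from_quat(o["tool_rot"]).as_matrix(); T=np.array(w["T"])
print(w["vertical_fov"],np.round(R,3).tolist(),"cam in tool",np.round(R.T@(T[:3,3]-o["position"]),3),np.round(R.T@T[:3,:3],3).tolist())
E
```

```text
knife a [ 0.481 -0.303  0.028]
knife b [ 0.397 -0.437  0.018]
pot [ 0.626 -0.285  0.065]
pot [ 0.534 -0.266  0.065]
pot [ 0.461 -0.173  0.065]
tray [0.553 0.426 0.045]
tray [0.594 0.254 0.045]
tray [0.467 0.221 0.045]
tray [0.424 0.394 0.045]
case [0.613 0.14  0.086]
case [ 0.666 -0.029  0.086]
case [ 0.549 -0.067  0.086]
case [0.494 0.101 0.086]
mat [ 0.478 -0.282  0.004]
mat [ 0.523 -0.518  0.004]
mat [ 0.438 -0.528  0.004]
mat [ 0.398 -0.298  0.004]
58.73073888141418 [[-0.958, 0.287, 0.0], [0.287, 0.958, -0.0], [-0.0, -0.0, -1.0]] cam in tool [ 0.078 -0.    -0.141] [[0.0, -0.959, -0.285], [1.0, 0.0, -0.001], [0.001, -0.285, 0.959]]
```

```bash

python3 -m inch '[-0.9,-0.46,-0.21,0,0,0,-0.9,-0.46,-0.21,0,0,0,-0.9,-0.46,-0.21,0,0,0]' 87
python3 -m inch '[-0.9,-0.46,-0.21,0,0,0,-0.9,-0.46,-0.21,0,0,0,-0.9,-0.46,-0.21,0,0,0]' >/dev/null
python3 -m inch '[-0.9,-0.46,-0.21,0,0,0,-0.9,-0.46,-0.21,0,0,0,-0.9,-0.46,-0.21,0,0,0]' >/dev/null
python3 -m inch '[-0.9,-0.46,-0.21,0,0,0,-0.9,-0.46,-0.21,0,0,0,-0.9,-0.46,-0.21,0,0,0]' >/dev/null
python3 -m inch '[-0.9,-0.46,-0.21,0,0,0,-0.9,-0.46,-0.21,0,0,0,-0.9,-0.46,-0.21,0,0,0,-0.9,-0.46,-0.21,0,0,0]'
python3 - <<'E'
from h import *
snap("wrist","w_tray")
go([.45,.02,.33])
E
```

```text
time: 1.25
position: [0.2422, 0.5399, 0.2627]
tool_rot: [0.147, 0.989, -0.0, 0.002]
ft_force: [-0.5, 0.3, 0.0]
grip_width: 0.0871
grip_force: 0.0
time: 2.33
position: [0.4726, 0.3188, 0.3288]
tool_rot: [0.147, 0.989, 0.001, 0.0]
ft_force: [0.4, -0.1, -0.1]
grip_width: 0.0869
grip_force: 0.0
shift [-0.826 -3.661 -0.023] turn [0. 0. 0.] | shift in new frame [-0.826 -3.661 -0.023]
```

View pics/w_tray.png

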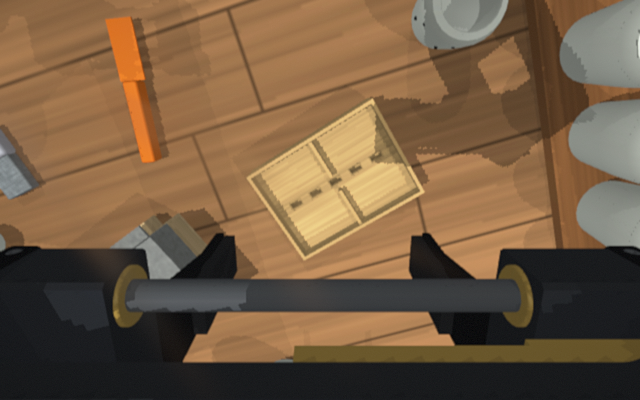

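```bash
python3 - <<'E'
from h import *
im=cv2.imread("pics/w_tray.png"); c=cal("w_tray")
for uv in [(248,180),(373,100),(424,190),(305,259)]: print(np.round(ray(c,uv,.045),4))
g=cv2.cvtColor(im,cv2.COLOR_BGR2GRAY)
m=np.zeros_like(g); cv2.fillConvexPoly(m,np.array([(283,208),(290,198),(385,147),(389,160),(297,214)]),255)
b=((g<115)&(m>0)).astype(np.uint8)
n,l,s,ce=cv2.connectedComponentsWithStats(b)
P=[]
for i in range(1,n):
    if s[i,4]>8:
        p=ray(c,ce[i],.022); P.append(p); print(s[i,4],ce[i].round(1),np.round(p,4))
cv2.imwrite("pics/t.png",cv2.resize(im[90:270,235:435],(800,720)))
E
python3 -m inch '[-0.2,-0.9,0,0,0,0,-0.2,-0.9,0,0,0,0,-0.2,-0.9,0,0,0,0]' >/dev/null
python3 -m inch '[-0.2,-0.9,0,0,0,0,-0.2,-0.9,0,0,0,0,-0.2,-0.9,0,0,0,0]' >/dev/null
python3 -m inch '[-0.2,-0.9,0,0,0,0,-0.2,-0.9,0,0,0,0,-0.2,-0.9,0,0,0,0]' >/dev/null
python3 -m inch '[-0.2,-0.9,0,0,0,0,-0.2,-0.9,0,0,0,0,-0.2,-0.9,0,0,0,0,-0.2,-0.9,0,0,0,0]' 
python3 - <<'E'
from h import *
snap("wrist","w_case")
E
```

```text
[0.4732 0.2223 0.045 ]
[0.4256 0.3936 0.045 ]
[0.5487 0.4271 0.045 ]
[0.5958 0.2569 0.045 ]
59 [376.6 156.3] [0.4956 0.3834 0.022 ]
39 [354.6 168.9] [0.5033 0.3522 0.022 ]
46 [334.4 180.9] [0.511  0.3229 0.022 ]
36 [314.9 192.3] [0.5184 0.294  0.022 ]
35 [295.2 204. ] [0.5262 0.2643 0.022 ]
time: 3.47
position: [0.4501, 0.0258, 0.3284]
tool_rot: [0.146, 0.989, 0.001, -0.0]
ft_force: [0.0, 0.9, 0.3]
grip_width: 0.0872
grip_force: 0.0
```

View pics/w_case.png

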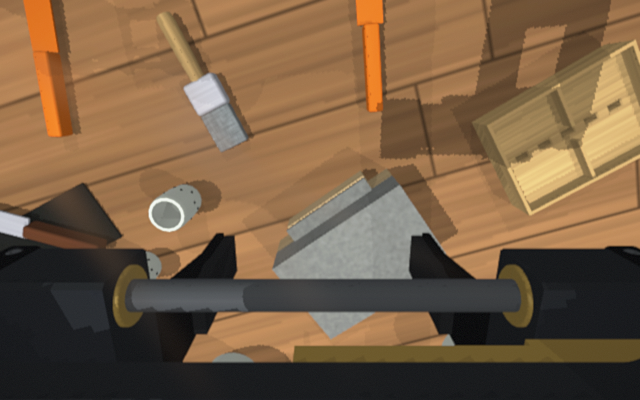

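```bash

python3 -m inch '[-0.21,-0.97,0,0,0,0,-0.21,-0.97,0,0,0,0,-0.21,-0.97,0,0,0,0]' >/dev/null
python3 -m inch '[-0.21,-0.97,0,0,0,0,-0.21,-0.97,0,0,0,0,-0.21,-0.97,0,0,0,0]' >/dev/null
python3 -m inch '[-0.21,-0.97,0,0,0,0,-0.21,-0.97,0,0,0,0,-0.21,-0.97,0,0,0,0]' >/dev/null
python3 -m inch '[-0.21,-0.97,0,0,0,0,-0.21,-0.97,0,0,0,0,-0.21,-0.97,0,0,0,0]' >/dev/null
python3 -m inch '[-0.21,-0.97,0.5,0,0,0.2,-0.21,-0.97,0.5,0,0,0.4,-0.21,-0.97,0.5,0,0,0.6,-0.21,-0.97,0.5,0,0,0.6,-0.21,-0.97,0.5,0,0,0.6,-0.21,-0.97,0.5,0,0,0.6,-0.21,-0.97,0.5,0,0,0.6,-0.21,-0.97,0.5,0,0,0.6]' >/dev/null
python3 -m inch '[0,0,0,0,0,0.567,0,0,0,0,0,0.567,0,0,0,0,0,0.567,0,0,0,0,0,0.567,0,0,0,0,0,0.567,0,0,0,0,0,0.567,0,0,0,0,0,0.567,0,0,0,0,0,0.567,0,0,0,0,0,0.567]'
python3 - <<'E'
from h import *
snap("wrist","w_knife")
for d in cut_out("wrist","knife_grip"): print(round(d["conf"],2),np.round(d["bbox"]))
E
```

```text
time: 5.93
position: [0.4206, -0.3688, 0.2884]
tool_rot: [0.872, 0.489, 0.0, -0.0]
ft_force: [0.1, 0.2, 0.4]
grip_width: 0.0871
grip_force: 0.0
0.72 [325.  80. 354. 223.]
0.69 [ 85. 135. 226. 182.]
0.63 [239. 259. 322. 277.]
```

View pics/w_knife.png

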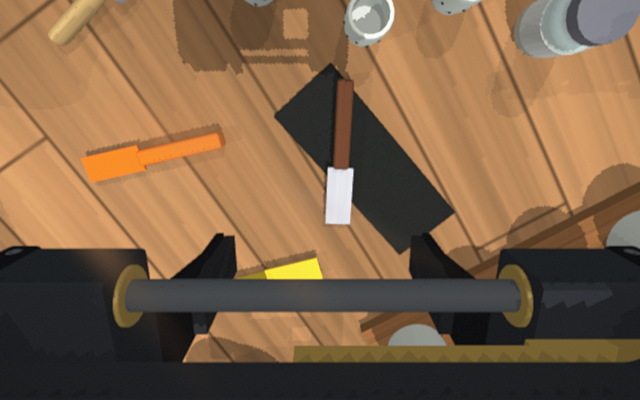

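```bash
python3 - <<'E'
from h import *
im=cv2.imread("pics/w_knife.png"); c=cal("w_knife")
hsv=cv2.cvtColor(im,cv2.COLOR_BGR2HSV).astype(int)
roi=np.zeros(im.shape[:2],bool); roi[70:235,315:365]=1
b=im.astype(int); brown=roi&(b[:,:,2]>b[:,:,0]+25)&(b[:,:,2]<150)&(np.indices(roi.shape)[0]<175)
blade=roi&(b.min(2)>150)
def rect(m):
    n,l,s,ce=cv2.connectedComponentsWithStats(m.astype(np.uint8)); i=1+np.argmax(s[1:,4])
    print(s[i]); ys,xs=np.where(l==i); r=cv2.minAreaRect(np.c_[xs,ys].astype(np.float32)); return cv2.boxPoints(r)
for m,z in [(brown,.028),(blade,.0175)]:
    B=rect(m); W=np.array([ray(c,p,z)[:2] for p in B]); print(B.round(1).tolist(),W.round(4).tolist(),"mean",W.mean(0).round(4), [round(float(np.linalg.norm(W[i]-W[i-1])),4) for i in range(4)])
A=ray(c,(345.5,80),.028); K=ray(c,(341,168),.028); T=ray(c,(339.5,224),.0175)
print(A,K,T, np.degrees(np.arctan2(*(T-A)[1::-1])), np.linalg.norm(K-A),np.linalg.norm(T-K))
E
```

```text
[ 333   70   32   99 1595]
[[332.29998779296875, 167.89999389648438], [337.0, 69.69999694824219], [365.5, 71.0], [360.79998779296875, 169.1999969482422]] [[0.4254, -0.3822], [0.4847, -0.2932], [0.51, -0.3103], [0.4526, -0.4008]] mean [ 0.4682 -0.3466] [0.033, 0.107, 0.0305, 0.1071]
[ 325  167   28   58 1392]
[[324.8999938964844, 223.10000610351562], [327.3999938964844, 166.89999389648438], [352.70001220703125, 168.10000610351562], [350.1000061035156, 224.3000030517578]] [[0.3806, -0.4394], [0.4201, -0.3803], [0.4449, -0.3971], [0.4065, -0.457]] mean [ 0.413  -0.4184] [0.0314, 0.0711, 0.0299, 0.0711]
[ 0.48712755 -0.30698537  0.028     ] [ 0.43385262 -0.38757336  0.028     ] [ 0.39547639 -0.44982368  0.0175    ] -122.68596308277273 0.09660560320540816 0.07387886322936352
```

```bash
python3 - <<'E'
from h import *
go([.4431,-.3724,.10],down(np.radians(56.8)))
E
```

```text
shift [0.119 0.265 2.356] turn [-0.    -0.     0.019] | shift in new frame [0.128 0.26  2.356]
```

```bash

python3 -m inch '[0.12,0.265,0.85,0,0,0.019,0.12,0.265,0.85,0,0,0.019,0.12,0.265,0.85,0,0,0.019]' 45 >/dev/null
python3 -m inch '[0,0,0.85,0,0,0,0,0,0.85,0,0,0,0,0,0.85,0,0,0]' >/dev/null
python3 -m inch '[0,0,0.66,0,0,0,0,0,0.66,0,0,0,0,0,0.66,0,0,0,0,0,0.66,0,0,0]' 
python3 - <<'E'
from h import *
snap("wrist","w_k2")
go([.4431,-.3724,.029],down(np.radians(56.8)))
E
```

```text
time: 6.87
position: [0.4426, -0.3741, 0.101]
tool_rot: [0.88, 0.474, 0.0, 0.0]
ft_force: [0.3, 0.1, 0.0]
grip_width: 0.0454
grip_force: 0.0
shift [ 0.025 -0.018  0.91 ] turn [ 0.002  0.001 -0.002] | shift in new frame [ 0.024 -0.016  0.91 ]
```

View pics/w_k2.png

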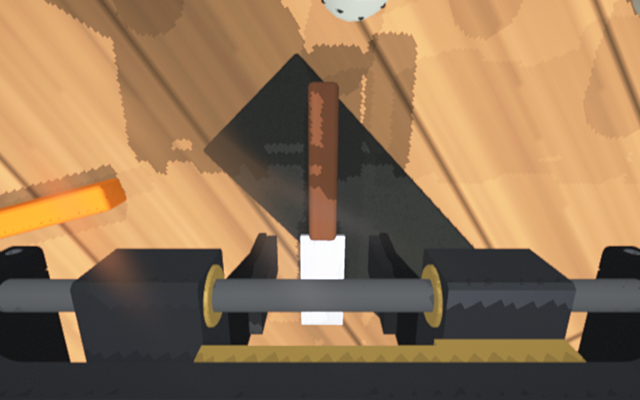

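```bash
python3 - <<'E'
from h import *
c=cal("w_k2")
for uv in [(322.5,239),(322.5,83),(323,325)]: print(ray(c,uv,.028 if uv[1]<300 else .0175))
u=np.array([np.cos(np.radians(-123.2)),np.sin(np.radians(-123.2))]); print(np.array([.4595,-.3473])+.05*u,np.array([.4595,-.3473])-.05*u,np.array([.4595,-.3473])+.12*u)
E
python3 -m inch '[0.02,-0.015,0.5,0,0,0,0.02,-0.015,0.5,0,0,0,0.02,-0.015,0.91,0,0,0,0.02,-0.015,0.91,0,0,0,0.02,-0.015,0.91,0,0,0]' 
python3 -m inch '[0,0,0,0,0,0,0,0,0,0,0,0,0,0,0,0,0,0,0,0,0,0,0,0,0,0,0,0,0,0,0,0,0,0,0,0,0,0,0,0,0,0]' 10 60
```

```text
[ 0.4339286  -0.38737562  0.028     ]
[ 0.48740303 -0.3062191   0.028     ]
[ 0.39369594 -0.44910399  0.0175    ]
[ 0.43212184 -0.38913822] [ 0.48687816 -0.30546178] [ 0.39379241 -0.44771172]
time: 7.33
position: [0.4429, -0.3726, 0.0287]
tool_rot: [0.88, 0.474, 0.0, 0.001]
ft_force: [-0.6, -0.3, 0.8]
grip_width: 0.0447
grip_force: 0.0
time: 7.92
position: [0.4424, -0.372, 0.0275]
tool_rot: [0.88, 0.474, 0.0, 0.0]
ft_force: [0.6, 1.1, 4.3]
grip_width: 0.0177
grip_force: 59.9
```

```bash

python3 -m inch '[0,0,-0.4,0,0,0,0,0,-0.95,0,0,0,0,0,-0.95,0,0,0,0,0,-0.95,0,0,0]' 
python3 -m inch '[0,0,-0.95,0,0,0,0,0,-0.95,0,0,0,0,0,-0.95,0,0,0]' >/dev/null
python3 -m inch '[0,0,-0.9,0,0,0,0,0,-0.9,0,0,0,0,0,-0.9,0,0,0]' 
python3 -m inch '[0.957,-0.835,0,0,0,0,0.957,-0.835,0,0,0,0,0.957,-0.835,0,0,0,0,0.957,-0.835,0,0,0,0]' >/dev/null
python3 -m inch '[0.957,-0.835,0,0,0,0,0.957,-0.835,0,0,0,0,0.957,-0.835,0,0,0,0,0.957,-0.835,0,0,0,0]' >/dev/null
python3 -m inch '[0.957,-0.835,0,0,0,0,0.957,-0.835,0,0,0,0,0.957,-0.835,0,0,0,0,0.957,-0.835,0,0,0,0,0.957,-0.835,0,0,0,0]' 
python3 - <<'E'
from h import *
snap("wrist","w_case2")
E
```

```text
time: 8.25
position: [0.4433, -0.3731, 0.1052]
tool_rot: [0.88, 0.474, 0.0, 0.003]
ft_force: [0.0, -0.0, -1.3]
grip_width: 0.0181
grip_force: 59.9
time: 8.75
position: [0.4442, -0.3741, 0.2552]
tool_rot: [0.88, 0.474, 0.001, 0.005]
ft_force: [1.6, -0.5, 0.0]
grip_width: 0.0178
grip_force: 59.9
time: 9.83
position: [0.4018, -0.07, 0.2503]
tool_rot: [0.88, 0.475, -0.0, 0.0]
ft_force: [0.6, -0.7, -1.0]
grip_width: 0.0173
grip_force: 59.9
```

View pics/w_case2.png

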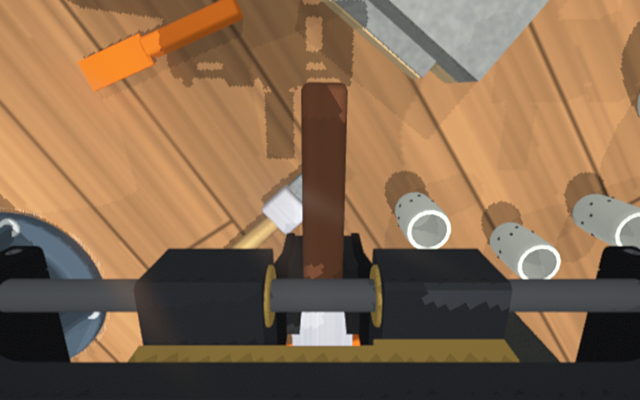

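```bash
python3 - <<'E'
import cv2
a=cv2.imread("pics/w_case.png")[150:350,260:460]; a=cv2.resize(a,(600,600),interpolation=cv2.INTER_CUBIC)
cv2.imwrite("pics/v3.png",a)
E
```

```text
(no output)
```

View pics/v3.png

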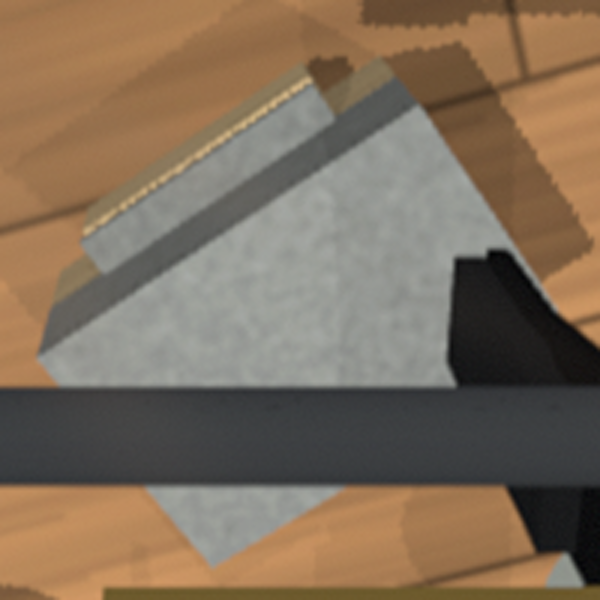

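```bash
python3 - <<'E'
from h import *
from scipy.optimize import least_squares as ls
c=cal("w_case")
L=np.array([[-61,90,86],[-61,-90,86],[61,-90,86],[-79,60,44],[-79,-60,44]])/1e3
U=np.array([[420,105],[40,353],[212,566],[313,84],[82,238]])/3+[260,150]
def W(x): return np.c_[(Ro.from_euler('z',x[2]).apply(L)+[x[0],x[1],0])]
r=ls(lambda x:(proj(c,W(x))-U).ravel(),[.58,.036,.31],loss='soft_l1')
x,y,a=r.x; print(r.x.round(4),np.degrees(a),(proj(c,W(r.x))-U).round(1).tolist())
d=np.array([np.cos(a),np.sin(a)]); n=np.array([x,y])
o=get_obs();print(np.round(o["position"],4))
# grip at knife x=+30 -> tip 90 ahead of TCP along d
for tip in (-.110,-.063): print("TCP xy", (n+d*(tip-.090)).round(4))
p=np.r_[n+d*(-.110-.09),.25]; go(p,down(a+np.pi))
E
```

```text
[0.5835 0.0361 0.3214] 18.415144956820157 [[0.6, -0.5], [-0.8, 0.5], [-0.1, -0.3], [0.6, -0.2], [-0.4, 0.8]]
[ 0.4023 -0.0708  0.2505]
TCP xy [ 0.3938 -0.0271]
TCP xy [ 0.4384 -0.0122]
shift [ 0.398 -0.39   0.006] turn [-0.000e+00  1.000e-03 -1.575e+00] | shift in new frame [-0.071  0.553  0.007]
```

```bash

python3 -m inch '[0.4,-0.39,0,0,0,-0.2,0.4,-0.39,0,0,0,-0.4,0.4,-0.39,0,0,0,-0.79,0.4,-0.39,0,0,0,-0.79,0.4,-0.39,0,0,0,-0.79,0.4,-0.39,0,0,0,-0.79,0.4,-0.39,0,0,0,-0.79,0.4,-0.39,0,0,0,-0.79,0.4,-0.39,0,0,0,-0.79,0.4,-0.39,0,0,0,-0.79,0.4,-0.39,0,0,0,-0.79,0.4,-0.39,0,0,0,-0.79]'
python3 -m inch '[0,0,0,0,0,-0.785,0,0,0,0,0,-0.785,0,0,0,0,0,-0.785,0,0,0,0,0,-0.785,0,0,0,0,0,-0.785,0,0,0,0,0,-0.785,0,0,0,0,0,-0.785,0,0,0,0,0,-0.785,0,0,0,0,0,-0.785,0,0,0,0,0,-0.785,0,0,0,0,0,-0.785,0,0,0,0,0,-0.785]'
python3 - <<'E'
from h import *
go([.3938,-.0271,.0465],down(np.radians(198.4)))
im,c=snap("scene","s1")
a=.3214
cv2.imwrite("pics/v4.png",cv2.resize(im[130:290,230:450,::-1],(770,560),interpolation=cv2.INTER_CUBIC))
E
```

```text
time: 10.88
position: [0.3939, -0.0273, 0.2508]
tool_rot: [0.443, 0.897, -0.0, 0.0]
ft_force: [0.0, 0.6, -2.1]
grip_width: 0.0173
grip_force: 59.9
time: 11.88
position: [0.3933, -0.0264, 0.2509]
tool_rot: [-0.157, 0.988, -0.0, 0.0]
ft_force: [0.1, 0.8, -0.4]
grip_width: 0.0176
grip_force: 59.9
shift [-2.000e-03 -1.000e-02  2.555e+00] turn [-0.     0.    -0.004] | shift in new frame [-0.003 -0.01   2.555]
```

```bash
python3 - <<'E'
from h import *
c=get_calibration("top"); c["T"]=np.array(c["T"])
for u,v in [(458,302),(483,299),(492,357),(465,360),(476,362),(488,408)]: print((u,v),ray(c,(130+u/2,80+v/2),.015).round(3))
a=.3214;d=np.array([np.cos(a),np.sin(a)]);p=np.array([.3938,-.0271])
print("handle butt",p-.08*d,"front",p+.02*d,"tip",p+.09*d)
E
```

```text
(458, 302) [ 0.405 -0.063  0.015]
(483, 299) [ 0.408 -0.101  0.015]
(492, 357) [ 0.32  -0.112  0.015]
(465, 360) [ 0.317 -0.071  0.015]
(476, 362) [ 0.313 -0.087  0.015]
(488, 408) [ 0.244 -0.103  0.015]
handle butt [ 0.31789647 -0.05237161] front [ 0.41277588 -0.0207821 ] tip [0.47919147 0.00133057]
```

View pics/v4.png

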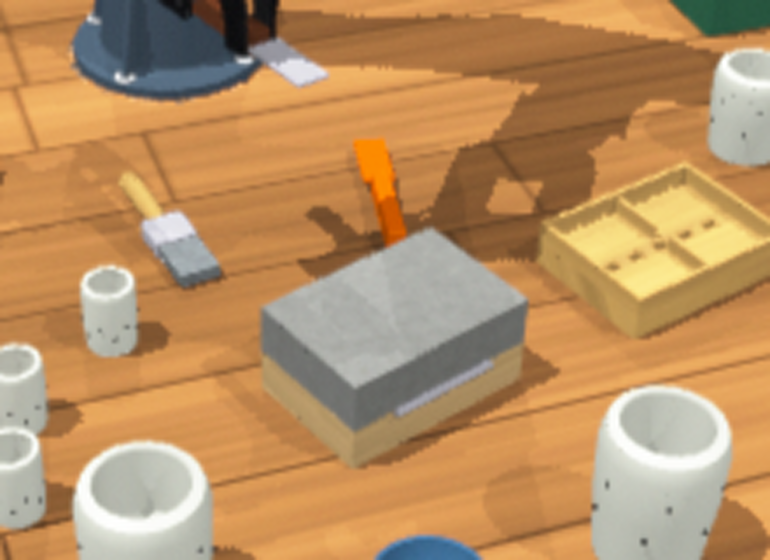

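```bash

python3 -m inch '[0,0.24,0.9,0,0,-0.004,0,0.24,0.9,0,0,-0.004,0,0.24,0.9,0,0,-0.004]' >/dev/null
python3 -m inch '[0,0,0.9,0,0,0,0,0,0.9,0,0,0,0,0,0.9,0,0,0]' >/dev/null
python3 -m inch '[0,0,0.5,0,0,0,0,0,0.75,0,0,0,0,0,0.75,0,0,0,0,0,0.75,0,0,0]' 
python3 - <<'E'
from h import *
go([.3875,-.0081,.0465],down(np.radians(198.4)))
im,c=snap("wrist","w_k3")
snap("top","t1"); 
for d in cut_out("top","knife_tip")[:2]: print(d["conf"],d["bbox"])
ct=get_calibration("top"); ct["T"]=np.array(ct["T"])
o=get_obs();a=.3214;dd=np.array([np.cos(a),np.sin(a)])
print("expected tip px",proj(ct,np.r_[o["position"][:2]+.09*dd,.0365]),proj(ct,np.r_[.5835-.079*np.cos(a),.0361-.079*np.sin(a),.044]))
a=cv2.imread("pics/t1.png")[140:260,270:370]; cv2.imwrite("pics/v5.png",cv2.resize(a,(500,600),interpolation=cv2.INTER_CUBIC))
E
```

```text
time: 12.77
position: [0.3878, -0.0081, 0.0479]
tool_rot: [-0.162, 0.987, -0.0, 0.0]
ft_force: [1.2, -0.2, -0.5]
grip_width: 0.0178
grip_force: 59.9
shift [0.004 0.001 0.018] turn [-0.     0.     0.003] | shift in new frame [0.004 0.001 0.018]
0.83 [413.8, 251.9, 435.6, 307.6]
0.56 [483.8, 246.4, 505.5, 301.7]
expected tip px [[330.93048175 208.69056967]] [[333.67795504 196.85141691]]
```

View pics/v5.png

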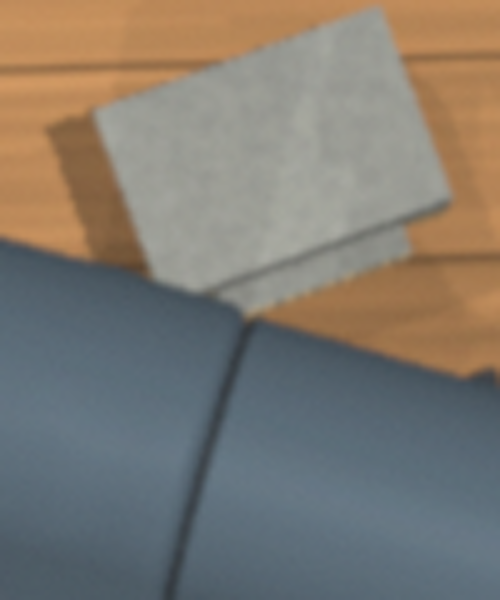

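```bash

python3 -m inch '[0,0,0.018,0,0,0,-0.1,0,0.018,0,0,0,-0.2,0,0.018,0,0,0,-0.3,0,0.018,0,0,0,-0.35,0,0.018,0,0,0,-0.4,0,0.018,0,0,0,-0.45,0,0.018,0,0,0,-0.5,0,0.018,0,0,0,-0.55,0,0.018,0,0,0,-0.55,0,0.018,0,0,0]' 
python3 - <<'E'
from h import *
o=get_obs(); print(o["position"],o["ft_force"])
a=.3214; d=np.array([np.cos(a),np.sin(a)])
print("tip local x",(np.array(o["position"][:2])-[.5835,.0361])@d+.09)
# rotate rigidly about hinge: waypoints
H=np.array([.5835+.061*d[0],.0361+.061*d[1],.040]); ax=np.array([-np.sin(a),np.cos(a),0])
p0=np.array(o["position"]);R0=Ro.from_quat(o["tool_rot"])
for t in np.arange(.05,.75,.05):
    Q=Ro.from_rotvec(ax*t)
    p=H+Q.apply(p0-H); R=Q*R0
    print(round(t,2),(R0.inv().apply(p-p0)/.08).round(3),((R0.inv()*R).as_rotvec()/(np.pi/2)).round(3),p.round(3))
E
```

```text
time: 13.75
position: [0.4296, 0.0066, 0.0454]
tool_rot: [-0.163, 0.987, -0.0, 0.001]
ft_force: [0.8, 0.0, -0.9]
grip_width: 0.0176
grip_force: 59.9
[0.42958044 0.00657519 0.0454432 ] [ 0.82627662  0.00704619 -0.86310972]
tip local x -0.06536471712603503
0.05 [-0.007 -0.    -0.135] [-0.     0.032 -0.   ] [0.43  0.007 0.056]
0.1 [-0.021 -0.    -0.27 ] [-0.     0.064 -0.   ] [0.431 0.007 0.067]
0.15 [-0.041 -0.    -0.403] [-0.001  0.095 -0.   ] [0.433 0.008 0.078]
0.2 [-0.068 -0.001 -0.536] [-0.001  0.127 -0.   ] [0.435 0.008 0.088]
0.25 [-0.102 -0.001 -0.667] [-0.001  0.159 -0.   ] [0.437 0.009 0.099]
0.3 [-0.142 -0.001 -0.796] [-0.001  0.191 -0.   ] [0.44  0.01  0.109]
0.35 [-0.188 -0.002 -0.923] [-0.001  0.223 -0.   ] [0.444 0.011 0.119]
0.4 [-0.241 -0.002 -1.048] [-0.001  0.255 -0.   ] [0.448 0.013 0.129]
0.45 [-0.3   -0.002 -1.169] [-0.002  0.286 -0.   ] [0.452 0.014 0.139]
0.5 [-0.365 -0.003 -1.288] [-0.002  0.318 -0.   ] [0.457 0.016 0.149]
0.55 [-0.436 -0.003 -1.403] [-0.002  0.35  -0.   ] [0.463 0.018 0.158]
0.6 [-0.512 -0.004 -1.515] [-0.002  0.382 -0.   ] [0.468 0.019 0.167]
0.65 [-0.594 -0.004 -1.622] [-0.002  0.414 -0.   ] [0.475 0.022 0.175]
0.7 [-0.682 -0.005 -1.726] [-0.002  0.446 -0.   ] [0.481 0.024 0.184]
```

```bash

python3 -m inch '[0,0,-0.05,0,0,0,0,0,-0.05,0,0,0,-0.007,0,-0.185,0,0.032,0,-0.014,0,-0.25,0,0.048,0,-0.021,0,-0.32,0,0.064,0,-0.03,0,-0.39,0,0.08,0,-0.041,0,-0.453,0,0.095,0,-0.055,0,-0.52,0,0.111,0,-0.068,0,-0.586,0,0.127,0,-0.085,0,-0.65,0,0.143,0,-0.102,0,-0.717,0,0.159,0,-0.122,0,-0.782,0,0.175,0,-0.142,0,-0.846,0,0.191,0,-0.188,0,-0.97,0,0.223,0,-0.188,0,-0.97,0,0.223,0]' 
python3 - <<'E'
from h import *
o=get_obs()
im,c=snap("scene","s2"); im2,c2=snap("wrist","w5")
cv2.imwrite("pics/v6.png",cv2.resize(im[130:290,230:450,::-1],(770,560),interpolation=cv2.INTER_CUBIC))
print(np.degrees(Ro.from_quat(o["tool_rot"]).as_matrix()[:,2]))
E
```

```text
time: 15.0
position: [0.444, 0.0114, 0.1235]
tool_rot: [-0.16, 0.972, -0.029, -0.172]
ft_force: [-0.6, -0.7, -1.5]
grip_width: 0.0177
grip_force: 59.9
[-18.58188494  -6.35286395 -53.82528237]
```

View pics/v6.png

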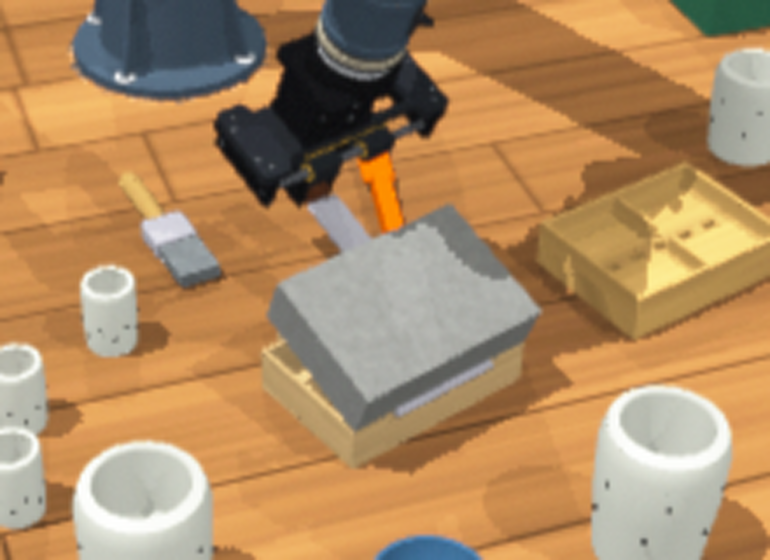

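```bash

python3 -m inch '[-0.007,0,-0.135,0,0.032,0,-0.014,0,-0.2,0,0.048,0,-0.021,0,-0.27,0,0.064,0,-0.03,0,-0.34,0,0.08,0,-0.041,0,-0.403,0,0.095,0,-0.055,0,-0.47,0,0.111,0,-0.068,0,-0.536,0,0.127,0,-0.085,0,-0.6,0,0.143,0,-0.102,0,-0.667,0,0.159,0,-0.122,0,-0.732,0,0.175,0,-0.142,0,-0.796,0,0.191,0,-0.188,0,-0.923,0,0.223,0,-0.188,0,-0.923,0,0.223,0,-0.188,0,-0.923,0,0.223,0]' 
python3 - <<'E'
from h import *
o=get_obs()
im,c=snap("scene","s3")
# cover angle from front-top corners would need pixel; save crop only
cv2.imwrite("pics/v7.png",cv2.resize(im[130:290,230:450,::-1],(770,560),interpolation=cv2.INTER_CUBIC))
E
```

```text
time: 16.27
position: [0.4799, 0.0239, 0.1864]
tool_rot: [-0.153, 0.927, -0.055, -0.338]
ft_force: [0.6, -0.2, -0.9]
grip_width: 0.0174
grip_force: 59.9
```

View pics/v7.png

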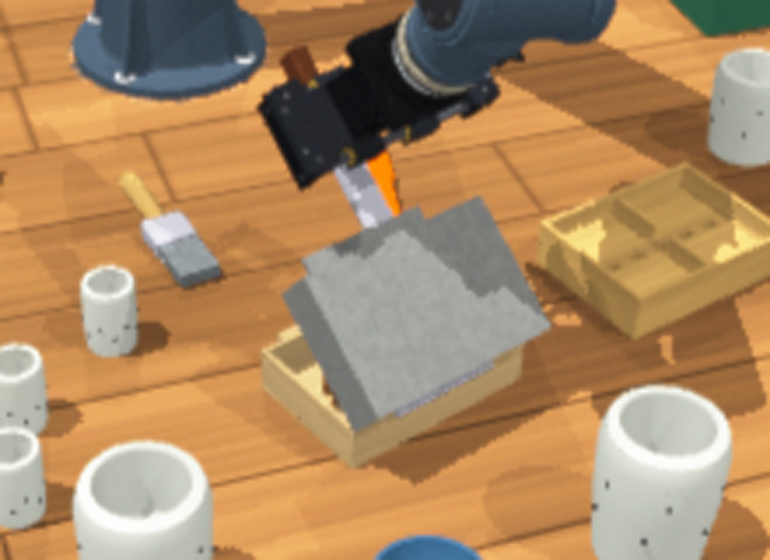

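```bash

python3 -m inch '[0.0,0,0.06,0,0,0,0.2,0,0.06,0,0,0,0.4,0,0.06,0,0,0,0.6,0,0.06,0,0,0,0.8,0,0.06,0,0,0,0.8,0,0.06,0,0,0]' 
python3 -m inch '[0,0,-0.5,0,0,0,0,0,-1,0,-0.05,0,0,0,-1,0,-0.15,0,0,0,-1,0,-0.25,0,0,0,-1,0,-0.3,0,0,0,-1,0,-0.44,0,0,0,-1,0,-0.44,0,0,0,-1,0,-0.44,0,0,0,-1,0,-0.44,0]' 
python3 - <<'E'
from h import *
c=cal("w_knife")
W=np.array([ray(c,p,.004)[:2] for p in [(330,64),(275,116),(402,253),(453,213)]]); print(W.round(4).tolist(),W.mean(0))
x=(W[2]+W[3]-W[0]-W[1])/2; print(np.linalg.norm(x),np.degrees(np.arctan2(x[1],x[0])))
print(Ro.from_quat(get_obs()["tool_rot"]).as_matrix().round(3).tolist())
m=W.mean(0)-.005*x/np.linalg.norm(x); go(np.r_[m,.25],down(np.arctan2(x[1],x[0])+np.pi))
E
```

```text
time: 16.82
position: [0.4286, 0.0068, 0.2265]
tool_rot: [-0.152, 0.927, -0.056, -0.339]
ft_force: [0.2, 0.6, -0.8]
grip_width: 0.0175
grip_force: 59.9
time: 17.57
position: [0.4786, 0.0235, 0.2862]
tool_rot: [-0.162, 0.987, -0.001, -0.006]
ft_force: [0.6, 0.4, -1.0]
grip_width: 0.0177
grip_force: 59.9
[[0.4824, -0.2834], [0.3979, -0.2988], [0.4426, -0.5325], [0.5237, -0.5169]] [ 0.46165421 -0.40787609]
0.23751219989469435 -79.56858511543159
[[-0.948, -0.319, -0.011], [-0.319, 0.948, -0.004], [0.011, 0.0, -1.0]]
shift [ 1.908 -4.981  0.473] turn [-0.006 -0.005  1.091] | shift in new frame [-5.203 -1.185  0.452]
```

```bash

python3 -m inch '[0.38,-0.996,0.09,0,0,0,0.38,-0.996,0.09,0,0,0,0.38,-0.996,0.09,0,0,0]' >/dev/null
python3 -m inch '[0.38,-0.996,0.09,0,0,0,0.38,-0.996,0.09,0,0,0,0.38,-0.996,0.09,0,0,0]' >/dev/null
python3 -m inch '[0.38,-0.996,0.09,0,0,0,0.38,-0.996,0.09,0,0,0,0.38,-0.996,0.09,0,0,0]' >/dev/null
python3 -m inch '[0.38,-0.996,0.09,0,0,0,0.38,-0.996,0.09,0,0,0,0.38,-0.996,0.09,0,0,0]' >/dev/null
python3 -m inch '[0.38,-0.996,0.09,0,0,0.6,0.38,-0.996,0.09,0,0,0.6,0.38,-0.996,0.09,0,0,0.6,0.38,-0.996,0.09,0,0,0.6,0.38,-0.996,0.09,0,0,0.6,0.38,-0.996,0.09,0,0,0.6,0.38,-0.996,0.09,0,0,0.6,0.38,-0.996,0.09,0,0,0.6,0.38,-0.996,0.09,0,0,0.6]' >/dev/null
python3 -m inch '[0,0,0,0,0,0.49,0,0,0,0,0,0.49,0,0,0,0,0,0.49,0,0,0,0,0,0.49,0,0,0,0,0,0.49,0,0,0,0,0,0.49,0,0,0,0,0,0.49,0,0,0,0,0,0.49]' 
python3 - <<'E'
from h import *
a=np.radians(-79.57); m=np.array([.4617,-.4079])-.005*np.array([np.cos(a),np.sin(a)])
go(np.r_[m,.10],down(a+np.pi))
snap("wrist","w6")
E
```

```text
time: 19.98
position: [0.4639, -0.4024, 0.251]
tool_rot: [0.637, 0.771, -0.004, -0.003]
ft_force: [-0.6, 0.4, -0.8]
grip_width: 0.0178
grip_force: 59.9
shift [ 1.000e-03 -2.000e-02  1.887e+00] turn [-0.006  0.     0.004] | shift in new frame [-0.    -0.039  1.887]
```

```bash

python3 -m inch '[0,-0.03,0.94,-0.006,0,0.004,0,-0.03,0.94,-0.006,0,0.004,0,-0.03,0.94,-0.006,0,0.004]' >/dev/null
python3 -m inch '[0,0,0.94,0,0,0,0,0,0.94,0,0,0,0,0,0.94,0,0,0,0,0,0.94,0,0,0]' 
python3 -m inch '[0,0,0.3,0,0,0,0,0,0.5,0,0,0,0,0,0.65,0,0,0,0,0,0.75,0,0,0,0,0,0.81,0,0,0,0,0,0.86,0,0,0,0,0,0.86,0,0,0]' 
python3 - <<'E'
from h import *
go([.4608,-.403,.028],down(np.radians(100.43)))
E
```

```text
time: 20.62
position: [0.46, -0.4026, 0.1007]
tool_rot: [0.641, 0.768, -0.0, -0.001]
ft_force: [0.4, 0.2, 0.1]
grip_width: 0.0179
grip_force: 59.9
time: 21.2
position: [0.4605, -0.4035, 0.0326]
tool_rot: [0.641, 0.767, -0.0, 0.001]
ft_force: [0.1, -0.3, -2.2]
grip_width: 0.0179
grip_force: 59.9
shift [0.005 0.005 0.058] turn [ 0.     0.001 -0.002] | shift in new frame [0.005 0.005 0.058]
```

```bash

python3 -m inch '[0,0,0.03,0,0,0,0,0,0.055,0,0,0,0,0,0.055,0,0,0]' 
python3 -m inch '[0,0,0,0,0,0,0,0,0,0,0,0,0,0,0,0,0,0,0,0,0,0,0,0,0,0,0,0,0,0]' 45 
python3 -m inch '[0,0,-0.5,0,0,0,0,0,-1,0,0,0,0,0,-1,0,0,0,0,0,-1,0,0,0]' 
python3 -m inch '[0,0,-1,0,0,0,0,0,-1,0,0,0,0,0,-1,0,0,0]' 
python3 -m inch '[0,0,-1,0,0,0,0,0,-1,0,0,0,0,0,-1,0,0,0,0,0,-1,0,0,0]' 
python3 - <<'E'
from h import *
im,c=snap("wrist","w7")
cv2.imwrite("pics/v8.png",im[:300,:,::-1])
a=.3214
print([(d["conf"],d["bbox"]) for d in cut_out("top","knife_grip")])
im,c=snap("top","t2"); 
b=im[80:320,130:530,::-1]; cv2.imwrite("pics/v9.png",cv2.resize(b,(800,480),interpolation=cv2.INTER_CUBIC))
E
```

```text
time: 21.45
position: [0.4603, -0.4033, 0.028]
tool_rot: [0.641, 0.767, -0.0, 0.001]
ft_force: [-0.4, -0.0, -1.5]
grip_width: 0.0177
grip_force: 59.9
time: 21.87
position: [0.4604, -0.4033, 0.0281]
tool_rot: [0.641, 0.767, -0.0, 0.001]
ft_force: [0.8, 0.1, 0.4]
grip_width: 0.0411
grip_force: 0.0
time: 22.2
position: [0.4616, -0.4047, 0.1106]
tool_rot: [0.641, 0.767, -0.001, 0.004]
ft_force: [0.0, 0.6, -0.6]
grip_width: 0.0447
grip_force: 0.0
time: 22.45
position: [0.4627, -0.4059, 0.1936]
tool_rot: [0.641, 0.767, -0.002, 0.006]
ft_force: [0.6, -1.9, 0.0]
grip_width: 0.045
grip_force: 0.0
time: 22.78
position: [0.4609, -0.4037, 0.2696]
tool_rot: [0.641, 0.767, -0.001, 0.003]
ft_force: [-0.2, -0.5, -0.8]
grip_width: 0.0452
grip_force: 0.0
[(0.95, [416.4, 250.0, 434.9, 307.4]), (0.68, [481.9, 249.4, 505.6, 305.7])]
```

View pics/v8.png

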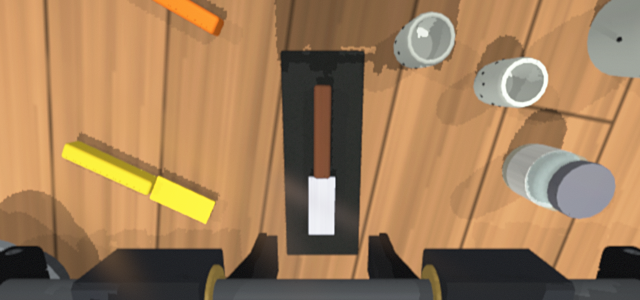

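```bash
python3 - <<'E'
from h import *
go([.49,.005,.27],down(np.radians(198.4)))
E
```

```text
shift [ 4.935  1.282 -0.044] turn [ 0.    -0.002 -1.091] | shift in new frame [-1.969  4.704 -0.054]
```

View pics/v9.png

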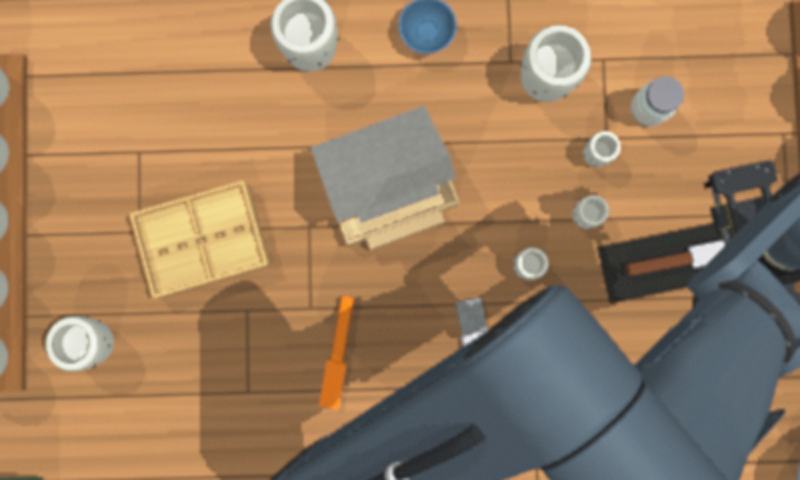

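```bash

python3 -m inch '[0.987,0.256,0,0,0,0,0.987,0.256,0,0,0,0,0.987,0.256,0,0,0,0]' 0 20 >/dev/null
python3 -m inch '[0.987,0.256,0,0,0,0,0.987,0.256,0,0,0,0,0.987,0.256,0,0,0,0]' >/dev/null
python3 -m inch '[0.987,0.256,0,0,0,0,0.987,0.256,0,0,0,0,0.987,0.256,0,0,0,0]' >/dev/null
python3 -m inch '[0.987,0.256,0,0,0,0,0.987,0.256,0,0,0,0,0.987,0.256,0,0,0,0]' >/dev/null
python3 -m inch '[0.987,0.256,0,0,0,-0.6,0.987,0.256,0,0,0,-0.6,0.987,0.256,0,0,0,-0.6,0.987,0.256,0,0,0,-0.6,0.987,0.256,0,0,0,-0.6,0.987,0.256,0,0,0,-0.6,0.987,0.256,0,0,0,-0.6,0.987,0.256,0,0,0,-0.6,0.987,0.256,0,0,0,-0.6]' >/dev/null
python3 -m inch '[0,0,0,0,0,-0.491,0,0,0,0,0,-0.491,0,0,0,0,0,-0.491,0,0,0,0,0,-0.491,0,0,0,0,0,-0.491,0,0,0,0,0,-0.491,0,0,0,0,0,-0.491,0,0,0,0,0,-0.491]' 
cat >> h.py <<'E'
CA=.3214; CN=np.array([.5835,.0361])
def case(x,y,z): return np.r_[CN+np.array([np.cos(CA)*x-np.sin(CA)*y,np.sin(CA)*x+np.cos(CA)*y]),z]
def loc(p): d=np.array(p[:2])-CN; return np.round([np.cos(CA)*d[0]+np.sin(CA)*d[1],-np.sin(CA)*d[0]+np.cos(CA)*d[1],p[2]],4)
E
python3 - <<'E'
from h import *
R=down(CA+np.pi); print(loc(get_obs()["position"]))
go(case(-.088,0,.130),R)
p=case(-.088,0,.130)
for t in np.arange(.6,1.75,.1):
    e=(.061-.14*np.cos(t),.04+.14*np.sin(t)); q=case(e[0]-.012,0,e[1]); print(round(t,2),(R.inv().apply(q-p)/.08).round(3),q.round(3))
E
```

```text
time: 25.35
position: [0.4904, 0.0035, 0.2667]
tool_rot: [-0.159, 0.987, -0.0, -0.001]
ft_force: [0.1, 0.4, -0.2]
grip_width: 0.0008
grip_force: 0.0
[-0.0986 -0.0015  0.2667]
shift [-0.135  0.021  1.709] turn [-0.    -0.001 -0.002] | shift in new frame [-0.133  0.019  1.709]
0.6 [-0.268 -0.     0.137] [0.52  0.015 0.119]
0.7 [-0.374 -0.    -0.002] [0.528 0.018 0.13 ]
0.8 [-0.493 -0.    -0.13 ] [0.537 0.021 0.14 ]
0.9 [-0.625 -0.    -0.246] [0.547 0.024 0.15 ]
1.0 [-0.767 -0.    -0.348] [0.558 0.028 0.158]
1.1 [-0.919 -0.    -0.435] [0.57  0.032 0.165]
1.2 [-1.078 -0.    -0.506] [0.582 0.036 0.17 ]
1.3 [-1.244 -0.    -0.561] [0.594 0.04  0.175]
1.4 [-1.415 -0.    -0.6  ] [0.607 0.044 0.178]
1.5 [-1.589  0.    -0.621] [0.621 0.048 0.18 ]
1.6 [-1.764 -0.    -0.624] [0.634 0.053 0.18 ]
1.7 [-1.938 -0.    -0.61 ] [0.647 0.057 0.179]
```

```bash

python3 -m inch '[0,0.02,0.85,0,0,-0.002,0,0.02,0.85,0,0,-0.002,0,0.02,0.85,0,0,-0.002]' >/dev/null
python3 -m inch '[-0.135,0,0.86,0,0,0,-0.135,0,0.86,0,0,0,-0.135,0,0.86,0,0,0,-0.135,0,0.86,0,0,0]' 
python3 -m inch '[-0.1,0,0,0,0,0,-0.2,0,0,0,0,0,-0.3,0,0,0,0,0,-0.374,0,-0.002,0,0,0,-0.43,0,-0.065,0,0,0,-0.493,0,-0.13,0,0,0,-0.56,0,-0.19,0,0,0,-0.625,0,-0.246,0,0,0,-0.69,0,-0.3,0,0,0,-0.767,0,-0.348,0,0,0,-0.84,0,-0.39,0,0,0,-0.919,0,-0.435,0,0,0]' 
python3 -m inch '[-0.08,0,-0.035,0,0,0,-0.159,0,-0.071,0,0,0,-0.24,0,-0.1,0,0,0,-0.325,0,-0.126,0,0,0,-0.41,0,-0.145,0,0,0,-0.496,0,-0.165,0,0,0]' 
python3 - <<'E'
from h import *
print(loc(get_obs()["position"])); snap("scene","s4")
print([(d["conf"],d["bbox"]) for d in cut_out("scene","cover")])
c=get_calibration("scene")
for t in (.7,1.,1.2,1.4,1.5,1.6,1.7):
    A=[case(.061+r*-np.cos(t)+h*np.sin(t),y,.04+r*np.sin(t)+h*np.cos(t)) for y in (-.09,.09) for r,h in ((0,0),(.122,0),(0,.046),(.122,.046))]
    P=proj(dict(c,T=np.array(c["T"])),np.array(A)); print(t,P.min(0).round(),P.max(0).round())
E
```

```text
time: 25.93
position: [0.5002, 0.0086, 0.1304]
tool_rot: [-0.161, 0.987, -0.0, -0.001]
ft_force: [0.1, -0.1, -0.3]
grip_width: 0.0001
grip_force: 0.0
time: 26.93
position: [0.5697, 0.0321, 0.1664]
tool_rot: [-0.162, 0.987, -0.001, -0.001]
ft_force: [-2.8, -2.3, 2.7]
grip_width: 0.0006
grip_force: 3.0
time: 27.43
position: [0.6086, 0.0453, 0.1785]
tool_rot: [-0.162, 0.987, -0.001, 0.0]
ft_force: [-2.0, -0.4, 0.9]
grip_width: 0.0004
grip_force: 1.0
[0.0267 0.0008 0.1785]
[(0.93, [330.4, 190.4, 393.1, 260.5])]
0.7 [311. 186.] [388. 254.]
1.0 [317. 188.] [390. 255.]
1.2 [322. 189.] [391. 258.]
1.4 [327. 191.] [391. 261.]
1.5 [330. 193.] [393. 262.]
1.6 [331. 195.] [396. 264.]
1.7 [331. 197.] [399. 265.]
```

```bash

python3 -m inch '[-0.09,0,-0.01,0,0,0,-0.174,0,-0.02,0,0,0,-0.26,0,-0.022,0,0,0,-0.35,0,-0.022,0,0,0,-0.44,0,-0.015,0,0,0,-0.53,0,-0.01,0,0,0,-0.53,0,-0.01,0,0,0]' 
python3 -m inch '[0.3,0,0,0,0,0,0.6,0,0,0,0,0,0.9,0,0,0,0,0,0.9,0,-0.9,0,0,0,0.9,0,-0.9,0,0,0,0.9,0,-0.9,0,0,0,0.9,0,-0.9,0,0,0]' 87
python3 - <<'E'
from h import *
print(loc(get_obs()["position"])); snap("scene","s5")
print([(d["conf"],d["bbox"]) for d in cut_out("scene","cover")])
print([(d["conf"],d["bbox"]) for d in cut_out("scene","comb_grip")])
w,c=snap("wrist","w8"); D=cut_out("wrist","comb_grip"); print([(d["conf"],d["bbox"]) for d in D])
t,ct=snap("top","t3"); print([(d["conf"],d["bbox"]) for d in cut_out("top","comb_grip")])
for n in("scene","top","wrist"):
    k=get_calibration(n);k=dict(k,T=np.array(k["T"]))
    P=proj(k,np.array([case(x,y,z) for x,y,z in [(0,0,.065),(0,.02,.079),(0,-.02,.079),(0,.075,.051),(0,-.075,.051),(.061,-.09,.04),(-.061,-.09,.04)]])); print(n,P.round().tolist())
E
```

```text
time: 28.12
position: [0.6497, 0.0588, 0.1791]
tool_rot: [-0.162, 0.987, -0.001, 0.001]
ft_force: [-0.0, 0.2, -0.4]
grip_width: 0.0003
grip_force: 0.0
time: 28.7
position: [0.582, 0.0351, 0.2542]
tool_rot: [-0.162, 0.987, -0.002, 0.004]
ft_force: [-0.3, -0.5, -0.3]
grip_width: 0.0389
grip_force: 0.0
[-0.0017 -0.0005  0.2542]
[(0.8, [334.7, 198.1, 400.1, 262.3]), (0.21, [303.7, 200.7, 400.4, 266.4])]
[(0.7, [318.2, 231.2, 334.3, 245.5])]
[(0.56, [248.3, 166.5, 401.5, 191.2])]
[(0.39, [387.3, 202.4, 403.1, 220.7])]
scene [[343.0, 222.0], [349.0, 216.0], [338.0, 221.0], [362.0, 216.0], [322.0, 237.0], [331.0, 254.0], [305.0, 230.0]]
top [[325.0, 171.0], [318.0, 173.0], [331.0, 168.0], [301.0, 181.0], [348.0, 164.0], [346.0, 144.0], [360.0, 181.0]]
wrist [[322.0, 181.0], [344.0, 185.0], [300.0, 185.0], [398.0, 178.0], [246.0, 178.0], [237.0, 231.0], [229.0, 113.0]]
```

```bash
python3 - <<'E'
from h import *
o=get_obs(); w,c=snap("wrist","w9"); D=cut_out("wrist","comb_grip")
r=D[0]["region"]; print(D[0]["bbox"],loc(o["position"]))
for y in range(160,196,2):
    x=np.where(r[y])[0]; print(y,(x.min(),x.max(),len(x)) if len(x) else None)
P=lambda l:proj(c,np.array([case(*q) for q in l])).round(1).tolist()
print("tab top",P([(-.006,-.02,.079),(-.006,.02,.079),(.006,.02,.079),(.006,-.02,.079)]))
print("strip top",P([(-.003,-.075,.051),(-.003,.075,.051),(.003,.075,.051),(.003,-.075,.051)]))
E
```

```text
[496.0, 122.6, 640.0, 258.1] [-0.0042  0.0008  0.2501]
160 (np.int64(510), np.int64(639), 130)
162 (np.int64(510), np.int64(639), 130)
164 (np.int64(509), np.int64(639), 131)
166 (np.int64(509), np.int64(639), 131)
168 (np.int64(509), np.int64(639), 131)
170 (np.int64(508), np.int64(639), 132)
172 (np.int64(508), np.int64(639), 132)
174 (np.int64(507), np.int64(639), 133)
176 (np.int64(507), np.int64(639), 133)
178 (np.int64(507), np.int64(639), 133)
180 (np.int64(506), np.int64(639), 134)
182 (np.int64(506), np.int64(639), 134)
184 (np.int64(505), np.int64(639), 135)
186 (np.int64(505), np.int64(639), 135)
188 (np.int64(504), np.int64(639), 136)
190 (np.int64(504), np.int64(639), 136)
192 (np.int64(504), np.int64(639), 136)
194 (np.int64(503), np.int64(639), 137)
tab top [[300.1, 178.6], [344.3, 178.8], [344.0, 191.6], [300.2, 191.4]]
strip top [[245.8, 174.6], [398.6, 175.2], [398.2, 181.1], [246.2, 180.5]]
```

```bash
python3 - <<'E'
from h import *
im=cv2.imread("pics/w9.png").astype(int)
print("row 185 G:",im[183:188,285:360,1].mean(0).round().astype(int).tolist())
print("row 177 L:",im[176:179,235:262,1].mean(0).round().astype(int).tolist())
print("row 177 R:",im[176:179,385:415,1].mean(0).round().astype(int).tolist())
print("col 322:",im[160:205,318:326,1].mean(1).round().astype(int).tolist())
print("col 370:",im[160:205,368:374,1].mean(1).round().astype(int).tolist())
w,c=snap("wrist"); 
for d in cut_out("wrist","comb_grip"):
    print(d["conf"],d["bbox"])
    if d["bbox"][0]<400:
        r=d["region"]
        for y in range(164,196,2):
            x=np.where(r[y])[0]; print(y,(int(x.min()),int(x.max()),len(x)) if len(x) else None)
E
```

```text
row 185 G: [165, 165, 165, 165, 166, 166, 166, 166, 166, 167, 168, 167, 168, 168, 167, 168, 169, 171, 162, 121, 104, 110, 110, 107, 106, 105, 105, 105, 104, 104, 104, 103, 103, 103, 103, 103, 103, 103, 99, 91, 87, 90, 94, 93, 85, 87, 89, 90, 95, 95, 97, 102, 104, 104, 103, 104, 103, 103, 104, 104, 101, 92, 85, 105, 109, 104, 103, 103, 102, 103, 103, 103, 103, 104, 103]
row 177 L: [176, 169, 129, 110, 112, 113, 113, 112, 112, 114, 121, 124, 123, 124, 123, 122, 123, 123, 123, 124, 123, 124, 123, 124, 124, 124, 123]
row 177 R: [98, 98, 97, 97, 97, 97, 97, 96, 97, 97, 97, 97, 96, 95, 95, 95, 94, 96, 95, 97, 111, 140, 188, 199, 196, 172, 108, 81, 83, 88]
col 322: [185, 189, 191, 191, 190, 183, 155, 110, 92, 84, 66, 59, 60, 62, 64, 64, 65, 67, 72, 85, 97, 102, 103, 103, 103, 100, 96, 95, 95, 93, 102, 138, 170, 175, 173, 173, 173, 172, 170, 169, 168, 166, 164, 162, 161]
col 370: [142, 120, 114, 130, 150, 154, 155, 165, 165, 129, 73, 52, 55, 56, 63, 82, 98, 100, 100, 100, 107, 115, 113, 105, 104, 103, 104, 106, 108, 110, 111, 110, 110, 110, 110, 110, 110, 110, 110, 109, 108, 108, 108, 107, 106]
0.97 [246.9, 166.6, 403.5, 188.4]
164 None
166 (323, 328, 6)
168 (263, 386, 60)
170 (253, 396, 144)
172 (252, 399, 148)
174 (250, 401, 152)
176 (250, 401, 152)
178 (250, 401, 152)
180 (251, 400, 150)
182 (304, 347, 44)
184 (305, 347, 43)
186 (305, 347, 43)
188 (305, 347, 43)
190 (306, 345, 40)
192 None
194 None
```

```bash
python3 - <<'E'
from h import *
go(case(0,.003,.075),down(CA+np.pi))
E
```

```text
shift [-0.051  0.031  2.199] turn [-0.001 -0.001  0.002] | shift in new frame [-0.049  0.029  2.199]
```

```bash

python3 -m inch '[-0.05,0.03,0.95,0,0,0.002,-0.05,0.03,0.95,0,0,0.002,-0.05,0.03,0.95,0,0,0.002]' 75 >/dev/null
python3 -m inch '[0,0,0.85,0,0,0,0,0,0.85,0,0,0,0,0,0.85,0,0,0,0,0,0.85,0,0,0]' >/dev/null
python3 -m inch '[0,0,0.2,0,0,0,0,0,0.4,0,0,0,0,0,0.4,0,0,0,0,0,0.4,0,0,0]' 
python3 - <<'E'
from h import *
go(case(0,.003,.075),down(CA+np.pi)); print(loc(get_obs()["position"]))
E
```

```text
time: 30.17
position: [0.5839, 0.0387, 0.0774]
tool_rot: [-0.16, 0.987, -0.001, 0.001]
ft_force: [-0.2, -0.3, -0.8]
grip_width: 0.0751
grip_force: 0.0
shift [0.015 0.009 0.03 ] turn [-0.002  0.001  0.   ] | shift in new frame [0.015 0.009 0.03 ]
[0.0012 0.0023 0.0774]
```

```bash

python3 -m inch '[0.012,0.01,0.03,0,0,0,0.012,0.01,0.03,0,0,0,0.012,0.01,0.03,0,0,0]' 30 35 >/dev/null
python3 -m inch '[0,0,0,0,0,0,0,0,0,0,0,0,0,0,0,0,0,0,0,0,0,0,0,0,0,0,0,0,0,0,0,0,0,0,0,0,0,0,0,0,0,0]' 
python3 -m inch '[0,0,-0.1,0,0,0,0,0,-0.3,0,0,0,0,0,-0.5,0,0,0,0,0,-0.9,0,0,0,0,0,-0.9,0,0,0]' 
python3 -m inch '[0,0,-0.9,0,0,0,0,0,-0.9,0,0,0,0,0,-0.9,0,0,0,0,0,-0.9,0,0,0]' 
python3 - <<'E'
from h import *
print(loc(get_obs()["position"]))
w,c=snap("wrist","w10")
D=cut_out("wrist","comb_grip"); print([(d["conf"],d["bbox"]) for d in D])
go([.511,.324,.22],down(np.radians(194.4)))
E
```

```text
time: 31.0
position: [0.5818, 0.0394, 0.0734]
tool_rot: [-0.16, 0.987, -0.001, 0.0]
ft_force: [-0.7, 1.9, 5.1]
grip_width: 0.0397
grip_force: 35.5
time: 31.42
position: [0.5847, 0.0388, 0.1496]
tool_rot: [-0.16, 0.987, -0.002, 0.004]
ft_force: [2.3, 0.4, -1.3]
grip_width: 0.0398
grip_force: 35.4
time: 31.75
position: [0.5825, 0.0391, 0.2184]
tool_rot: [-0.16, 0.987, -0.001, 0.002]
ft_force: [-0.9, -0.4, -1.2]
grip_width: 0.0398
grip_force: 35.6
[0.     0.0032 0.2184]
[(0.9, [174.8, 220.7, 469.5, 280.3])]
shift [-0.302  3.649 -0.055] turn [-0.    -0.002  0.045] | shift in new frame [-0.044  3.661 -0.053]
```

```bash

python3 -m inch '[0,0.9,0,0,0,0,0,0.9,0,0,0,0,0,0.9,0,0,0,0]' >/dev/null
python3 -m inch '[0,0.9,0,0,0,0,0,0.9,0,0,0,0,0,0.9,0,0,0,0]' >/dev/null
python3 -m inch '[-0.5,0.9,0,0,0,0,-0.5,0.9,0,0,0,0,-0.5,0.9,0,0,0,0]' >/dev/null
python3 -m inch '[-0.54,0.9,0,0,0,0.045,-0.54,0.9,0,0,0,0.045,-0.54,0.9,0,0,0.045,-0.54,0.9,0,0,0.045]' 2>&1 | tail -1
python3 -m inch '[0,0,0,0,0,0,0,0,0,0,0,0,0,0,0,0,0,0]'
python3 - <<'E'
from h import *
snap("wrist","w11"); print([(d["conf"],d["bbox"]) for d in cut_out("wrist","tray")])
go([.569,.339,.22],down(np.radians(194.4)))
c=cal("w11"); a=np.radians(14.4)
T=lambda x,y,z:np.r_[.511+np.cos(a)*x-np.sin(a)*y,.324+np.sin(a)*x+np.cos(a)*y,z]
print(proj(c,np.array([T(0,y,.025) for y in(-.06,-.03,0,.03,.06)]+[T(x,y,.045) for x in(-.066,.066) for y in (-.089,.089)])).round(1).tolist())
E
```

```text
schema error: expected a multiple of 6 numbers
time: 32.85
position: [0.5504, 0.2556, 0.2155]
tool_rot: [-0.16, 0.987, -0.001, -0.001]
ft_force: [-0.9, -0.7, -1.6]
grip_width: 0.0398
grip_force: 35.6
[(0.85, [309.7, 78.3, 525.7, 238.4])]
shift [-0.543  0.919 -0.051] turn [-0.001 -0.001  0.044] | shift in new frame [-0.479  0.954 -0.048]
[[341.9, 155.3], [373.6, 157.5], [405.2, 159.7], [436.7, 161.9], [468.1, 164.1], [315.2, 78.8], [525.8, 94.3], [306.2, 226.3], [493.7, 238.7]]
```

```bash

python3 -m inch '[-0.54,0.92,-0.05,0,0,0.044,-0.54,0.92,-0.05,0,0,0.044,-0.54,0.92,-0.05,0,0,0.044,-0.54,0.92,-0.05,0,0,0.044,-0.54,0.92,-0.05,0,0,0.044]'
cat > tr.py <<'E'
from h import *
import sys
from scipy.optimize import least_squares as ls
def slots(name,z=.025,thr=.72):
    im=cv2.imread(f"pics/{name}.png"); c=cal(name); g=cv2.GaussianBlur(cv2.cvtColor(im,cv2.COLOR_BGR2GRAY),(3,3),0).astype(float)
    a=np.radians(14.4); T=lambda x,y,z:np.r_[.511+np.cos(a)*x-np.sin(a)*y,.324+np.sin(a)*x+np.cos(a)*y,z]
    out=[]
    for y in(-.06,-.03,0,.03,.06):
        q=proj(c,np.array([T(sx*.013,y+sy*.0135,z) for sx,sy in((-1,-1),(1,-1),(1,1),(-1,1))]))
        m=np.zeros(g.shape,np.uint8); cv2.fillConvexPoly(m,q.round().astype(np.int32),1)
        v=g[m>0]; hi=np.percentile(v,70); b=((g<hi*thr)&(m>0)).astype(np.uint8)
        n,l,s,ce=cv2.connectedComponentsWithStats(b)
        if n<2: out.append(None); continue
        i=1+np.argmax(s[1:,4]); r=cv2.minAreaRect(np.argwhere(l==i)[:,::-1].astype(np.float32))
        p=ray(c,r[0],z); out.append(p); print(y,s[i,4],np.round(r[0],1),np.round(r[1],1),p.round(4))
    ys=np.array([y for y,p in zip((-.06,-.03,0,.03,.06),out) if p is not None]); P=np.array([p[:2] for p in out if p is not None])
    k=np.polyfit(ys,P,1); print("centre",k[1].round(4),"yaw",np.degrees(np.arctan2(-k[0][0],k[0][1])).round(2),"scale",np.linalg.norm(k[0]).round(3))
if __name__=="__main__":
    for n in sys.argv[1:]: print(n); slots(n)
E
python3 - <<'E'
from tr import *
snap("wrist","w12")
for n in("w_tray","w11","w12"): print(n); slots(n)
E
```

```text
time: 33.37
position: [0.5685, 0.3394, 0.2202]
tool_rot: [-0.126, 0.992, -0.001, -0.001]
ft_force: [-0.2, 0.4, -1.2]
grip_width: 0.0396
grip_force: 35.6
w_tray
-0.06 51 [295.9 203.8] [ 4.9 10.7] [0.5253 0.2658 0.025 ]
-0.03 53 [315.1 192.2] [ 4.9 10.7] [0.5175 0.2947 0.025 ]
0 58 [335.  180.5] [ 5.4 11.2] [0.51   0.3239 0.025 ]
0.03 57 [354.7 168.3] [ 5.8 11.4] [0.5019 0.3525 0.025 ]
0.06 156 [377.1 154.1] [14.4 16.4] [0.4924 0.3845 0.025 ]
centre [0.5094 0.3243] yaw 15.42 scale 1.021
w11
-0.06 87 [342.5 154.5] [ 7. 15.] [0.525  0.2662 0.025 ]
-0.03 98 [374.  156.5] [16.  7.] [0.5175 0.295  0.025 ]
0 92 [405.5 158.5] [ 7. 15.] [0.5099 0.3239 0.025 ]
0.03 95 [437.  160.5] [ 7. 16.] [0.5022 0.3528 0.025 ]
0.06 193 [472.6 160.4] [21.  20.5] [0.4915 0.3847 0.025 ]
centre [0.5092 0.3245] yaw 15.59 scale 1.02
w12
-0.06 111 [257.5 111. ] [15.  8.] [0.5256 0.2654 0.025 ]
-0.03 117 [289.5 110.5] [ 9. 15.] [0.5177 0.2939 0.025 ]
0 92 [322.5 110. ] [ 8. 15.] [0.5097 0.3233 0.025 ]
0.03 110 [355.5 110. ] [ 8. 15.] [0.5021 0.3527 0.025 ]
0.06 92 [388.5 110. ] [ 8. 15.] [0.4945 0.3822 0.025 ]
centre [0.5099 0.3235] yaw 14.92 scale 1.008
```

```bash
python3 - <<'E'
from h import *
o=get_obs(); w,c=snap("wrist","w13")
R=Ro.from_quat(o["tool_rot"]); p=np.array(o["position"])
for d in cut_out("wrist","comb_grip"):
    b=d["bbox"]; print(d["conf"],b)
    r=d["region"]
    if b[2]-b[0]>200:
        for y in range(214,290,4):
            x=np.where(r[y])[0]; print(y,(int(x.min()),int(x.max()),len(x)) if len(x) else None)
        for x in (190,220,250,400,430,450):
            yy=np.where(r[:,x])[0]; print("col",x,yy.min() if len(yy) else None,yy.max() if len(yy) else None)
pt=lambda x,y,z:p+R.apply([x,y,z])
for nm,l in [("strip top +x edge",[(.003,-.075,.023),(.003,.075,.023)]),("strip top -x edge",[(-.003,-.075,.023),(-.003,.075,.023)]),("strip bottom +x",[(.003,-.075,.049),(.003,.075,.049)]),("tooth tips",[(.0015,y,.069) for y in(-.0645,-.0555,-.0045,.0045,.0555,.0645)]),("tab top",[(.006,-.02,-.005),(.006,.02,-.005),(-.006,-.02,-.005)])]:
    print(nm,proj(c,np.array([pt(*q) for q in l])).round(1).tolist())
E
```

```text
0.82 [172.9, 222.1, 470.3, 279.5]
214 None
218 None
222 (214, 430, 104)
226 (210, 434, 117)
230 (190, 453, 264)
234 (186, 458, 259)
238 (183, 463, 241)
242 (179, 467, 245)
246 (176, 470, 247)
250 (231, 413, 133)
254 (233, 412, 127)
258 (233, 411, 123)
262 (279, 366, 88)
266 (278, 367, 90)
270 (277, 368, 92)
274 (276, 368, 93)
278 (277, 368, 92)
282 None
286 None
col 190 230 248
col 220 220 248
col 250 230 259
col 400 230 259
col 430 222 248
col 450 230 248
strip top +x edge [[174.4, 246.4], [472.3, 246.5]]
strip top -x edge [[175.8, 257.3], [470.9, 257.3]]
strip bottom +x [[192.5, 227.3], [454.0, 227.3]]
tooth tips [[220.6, 217.7], [234.9, 217.7], [316.0, 217.7], [330.4, 217.7], [411.5, 217.7], [425.8, 217.7]]
tab top [[276.5, 267.8], [370.5, 267.8], [277.5, 292.6]]
```

```bash
python3 - <<'E'
from h import *
go([.5094,.3239,.125],down(np.radians(194.85)))
E
```

```text
shift [0.761 0.006 1.194] turn [-0.001 -0.001 -0.005] | shift in new frame [0.763 0.01  1.193]
```

```bash

python3 -m inch '[0.4,0,0,0,0,-0.005,0.762,0.008,0,0,0,-0.005,0.762,0.008,0.3,0,0,-0.005,0.762,0.008,0.6,0,0,-0.005,0.762,0.008,0.6,0,0,-0.005,0.762,0.008,0.6,0,0,-0.005]'
python3 -m inch '[0,0,0.3,0,0,0,0,0,0.59,0,0,0,0,0,0.59,0,0,0,0,0,0.59,0,0,0,0,0,0.59,0,0,0]'
python3 - <<'E'
from h import *
for i in range(4):
    o=get_obs(); go([.5094,.3239,.1],down(np.radians(194.85))); snap("wrist")
E
```

```text
time: 34.02
position: [0.509, 0.3245, 0.1719]
tool_rot: [-0.129, 0.992, -0.001, -0.001]
ft_force: [0.3, -0.9, -1.0]
grip_width: 0.0395
grip_force: 35.7
time: 34.43
position: [0.5112, 0.326, 0.1271]
tool_rot: [-0.13, 0.992, -0.0, 0.002]
ft_force: [-0.0, 0.8, -0.3]
grip_width: 0.0397
grip_force: 35.7
shift [ 0.029 -0.02   0.339] turn [-0.001  0.002  0.001] | shift in new frame [ 0.028 -0.02   0.339]
shift [ 0.031 -0.021  0.342] turn [-0.001  0.002  0.001] | shift in new frame [ 0.03  -0.021  0.342]
shift [ 0.03  -0.022  0.342] turn [-0.001  0.002  0.001] | shift in new frame [ 0.028 -0.022  0.342]
shift [ 0.027 -0.022  0.34 ] turn [-0.001  0.002  0.001] | shift in new frame [ 0.026 -0.023  0.34 ]
```

```bash

python3 -m inch '[0.028,-0.021,0.15,0,0.002,0,0.028,-0.021,0.25,0,0.002,0,0.028,-0.021,0.25,0,0.002,0,0.028,-0.021,0.25,0,0.002,0,0.028,-0.021,0.25,0,0.002,0]'
python3 - <<'E'
from h import *
for i in range(3): go([.5094,.3239,.095],down(np.radians(194.85))); snap("wrist")
E
```

```text
time: 35.05
position: [0.5079, 0.3234, 0.1049]
tool_rot: [-0.13, 0.992, -0.001, -0.002]
ft_force: [0.2, -0.5, -1.2]
grip_width: 0.0398
grip_force: 35.7
shift [-0.02   0.001  0.124] turn [-0.001 -0.002  0.001] | shift in new frame [-0.02   0.001  0.124]
shift [-0.018  0.     0.127] turn [-0.001 -0.002  0.001] | shift in new frame [-0.017 -0.     0.128]
shift [-0.016  0.     0.13 ] turn [-0.001 -0.002  0.001] | shift in new frame [-0.016 -0.     0.13 ]
```

```bash

python3 -m inch '[-0.016,0,0.03,0,-0.001,0,-0.016,0,0.06,0,-0.001,0,-0.016,0,0.09,0,-0.001,0,-0.016,0,0.12,0,-0.001,0,-0.016,0,0.15,0,-0.001,0,-0.016,0,0.18,0,-0.001,0,-0.016,0,0.2,0,-0.001,0,-0.016,0,0.2,0,-0.001,0]'
python3 - <<'E'
from h import *
for i in range(2): go([.5094,.3239,.074],down(np.radians(194.85))); print(get_obs()["ft_force"],get_obs()["moment"]); snap("wrist")
E
```

```text
time: 35.87
position: [0.5089, 0.3237, 0.0888]
tool_rot: [-0.13, 0.992, -0.001, -0.001]
ft_force: [0.2, -0.1, -1.2]
grip_width: 0.0392
grip_force: 35.7
shift [-0.007  0.002  0.185] turn [-0.001 -0.002  0.001] | shift in new frame [-0.007  0.001  0.185]
[ 0.18164582 -0.0607952  -1.17871429] [ 0.06023814  0.02499375 -0.00801695]
shift [-0.005  0.001  0.188] turn [-0.001 -0.001  0.001] | shift in new frame [-0.005  0.001  0.188]
[ 0.04558966  0.00900273 -1.74792346] [-0.01635803  0.0395205   0.0202032 ]
```

```bash

python3 -m inch '[-0.005,0,0.03,0,0,0,-0.005,0,0.06,0,0,0,-0.005,0,0.09,0,0,0,-0.005,0,0.12,0,0,0,-0.005,0,0.15,0,0,0,-0.005,0,0.17,0,0,0,-0.005,0,0.17,0,0,0]'
python3 -m inch '[0,0,0.01,0,0,0,0,0,0.02,0,0,0,0,0,0.03,0,0,0,0,0,0.04,0,0,0,0,0,0.04,0,0,0]'
```

```text
time: 36.55
position: [0.5093, 0.3237, 0.0753]
tool_rot: [-0.13, 0.992, -0.001, -0.001]
ft_force: [0.7, 0.7, -1.5]
grip_width: 0.0397
grip_force: 35.7
time: 36.97
position: [0.5097, 0.3239, 0.0734]
tool_rot: [-0.13, 0.992, -0.001, -0.0]
ft_force: [-1.1, -1.0, 3.7]
grip_width: 0.0395
grip_force: 36.0
```

```bash

python3 -m inch '[0,0,0.03,0,0,0,0,0,0.03,0,0,0,0,0,0.03,0,0,0]'
python3 -m inch '[0,0,0.03,0,0,0,0,0,0.03,0,0,0,0,0,0.03,0,0,0,0,0,0.03,0,0,0,0,0,0.03,0,0,0]' 70 >/dev/null
python3 -m inch '[0,0,-0.3,0,0,0,0,0,-0.6,0,0,0,0,0,-1,0,0,0,0,0,-1,0,0,0]' >/dev/null
python3 -m inch '[0,0,-1,0,0,0,0,0,-1,0,0,0,0,0,-1,0,0,0,0,0,-1,0,0,0]'
python3 - <<'E'
from h import *
w,c=snap("wrist","w14")
for d in cut_out("wrist","comb_grip"): print(d["conf"],d["bbox"])
a=np.radians(14.85); T=lambda x,y,z:np.r_[.5099+np.cos(a)*x-np.sin(a)*y,.3237+np.sin(a)*x+np.cos(a)*y,z]
pr=lambda l:proj(c,np.array([T(*q) for q in l])).round(1).tolist()
print("tab top",pr([(-.006,-.02,.079),(-.006,.02,.079),(.006,.02,.079)]),"strip",pr([(-.003,-.075,.051),(-.003,.075,.051)]),"if 8mm high",pr([(-.003,-.075,.059),(-.003,.075,.059)]))
t,ct=snap("top","t4"); ct=get_calibration("top"); ct["T"]=np.array(ct["T"])
for d in cut_out("top","pot0_mid"): print(d["conf"],np.round(d["bbox"],1))
print(proj(ct,np.array([[.626,-.285,.03],[.534,-.266,.03],[.461,-.173,.03]])).round(1))
E
```

```text
time: 37.22
position: [0.5099, 0.3239, 0.0734]
tool_rot: [-0.13, 0.992, -0.001, -0.0]
ft_force: [-3.6, -2.6, 17.5]
grip_width: 0.0397
grip_force: 36.9
time: 38.3
position: [0.5114, 0.3249, 0.2304]
tool_rot: [-0.13, 0.992, 0.0, 0.003]
ft_force: [-0.5, 0.4, -0.6]
grip_width: 0.0699
grip_force: 0.0
0.85 [239.7, 164.3, 405.6, 186.3]
tab top [[298.6, 176.2], [346.0, 176.3], [345.7, 190.0]] strip [[241.1, 172.1], [403.6, 172.3]] if 8mm high [[239.1, 174.1], [405.5, 174.4]]
0.56 [396.3 212.4 414.2 229.5]
[[429.7 156.1]
 [424.8 186.3]
 [395.  211.2]]
```

```bash
python3 - <<'E'
from h import *
c=get_calibration("top"); c["T"]=np.array(c["T"])
for f_ in("top0","t4"):
    im=cv2.imread(f"pics/{f_}.png"); h=cv2.cvtColor(im,cv2.COLOR_BGR2HSV)
    m=((h[...,1]<45)&(h[...,2]>120)).astype(np.uint8)
    n,l,s,ce=cv2.connectedComponentsWithStats(m)
    print(f_)
    for i in range(1,n):
        if 60<s[i,4]<600: print(s[i].tolist(),ce[i].round(1),ray(c,ce[i],.045).round(3))
E
```

```text
top0
[413, 0, 34, 31, 562] [428.9  10.1] [ 1.08  -0.3    0.045]
[461, 0, 45, 23, 591] [481.    8.1] [ 1.081 -0.461  0.045]
[446, 39, 30, 12, 182] [460.6  42.6] [ 0.973 -0.393  0.045]
[405, 41, 23, 8, 131] [415.7  43.7] [ 0.974 -0.255  0.045]
[323, 43, 23, 9, 144] [334.4  46.2] [ 0.974 -0.005  0.045]
[364, 42, 23, 8, 140] [375.1  44.9] [ 0.974 -0.13   0.045]
[282, 44, 24, 9, 146] [293.5  47.6] [0.973 0.122 0.045]
[446, 118, 26, 25, 413] [458.5 130.1] [ 0.701 -0.373  0.045]
[599, 140, 29, 26, 472] [614.4 154.4] [ 0.613 -0.837  0.045]
[422, 146, 18, 17, 214] [430.6 154. ] [ 0.63  -0.285  0.045]
[602, 177, 29, 25, 468] [618.1 188.5] [ 0.509 -0.84   0.045]
[41, 179, 28, 27, 589] [ 52.9 193.4] [0.543 0.856 0.045]
[417, 178, 17, 16, 211] [425.2 185.6] [ 0.535 -0.264  0.045]
[388, 204, 16, 16, 203] [395.5 211.5] [ 0.459 -0.172  0.045]
[463, 215, 25, 20, 255] [474.8 224.7] [ 0.413 -0.407  0.045]
[605, 214, 29, 25, 478] [621.  224.8] [ 0.401 -0.84   0.045]
[40, 217, 28, 26, 592] [ 52.3 229.3] [0.435 0.856 0.045]
[359, 229, 17, 31, 388] [366.8 244.7] [ 0.363 -0.083  0.045]
[608, 251, 29, 26, 48
[... 351 characters left out ...]
3] [454.1  45.8] [ 0.964 -0.372  0.045]
[361, 41, 27, 17, 354] [372.9  48.7] [ 0.962 -0.123  0.045]
[400, 40, 28, 17, 367] [412.1  47.5] [ 0.962 -0.243  0.045]
[321, 43, 26, 17, 353] [333.7  49.9] [ 0.962 -0.002  0.045]
[281, 44, 27, 17, 362] [294.7  51. ] [0.962 0.118 0.045]
[446, 118, 26, 25, 429] [458.4 130.2] [ 0.7   -0.372  0.045]
[422, 146, 18, 17, 229] [430.6 154.2] [ 0.629 -0.285  0.045]
[417, 178, 17, 16, 220] [425.1 185.6] [ 0.535 -0.264  0.045]
[475, 199, 25, 15, 259] [486.8 206. ] [ 0.468 -0.445  0.045]
[397, 213, 17, 15, 209] [405.3 220. ] [ 0.433 -0.201  0.045]
[358, 229, 18, 31, 400] [366.6 244.5] [ 0.363 -0.083  0.045]
[153, 240, 20, 25, 304] [161.4 254. ] [0.352 0.529 0.045]
```

```bash
cat >> h.py <<'E'
TA=np.radians(14.85); TN=np.array([.5099,.3237])
def tray(x,y,z): return np.r_[TN+np.array([np.cos(TA)*x-np.sin(TA)*y,np.sin(TA)*x+np.cos(TA)*y]),z]
E
python3 - <<'E'
from h import *
go([.45,-.195,.26],down(TA+np.pi))
E
```

```text
shift [ 2.38  -6.076 -0.402] turn [-0.001 -0.003  0.001] | shift in new frame [ 2.369 -6.079 -0.426]
```

```bash

python3 -m inch '[0.34,-0.868,-0.06,0,-0.002,0,0.34,-0.868,-0.06,0,-0.002,0,0.34,-0.868,-0.06,0,-0.002,0]' 75 15 >/dev/null
python3 -m inch '[0.34,-0.868,-0.06,0,0,0,0.34,-0.868,-0.06,0,0,0,0.34,-0.868,-0.06,0,0,0]' >/dev/null
python3 -m inch '[0.34,-0.868,-0.06,0,0,0,0.34,-0.868,-0.06,0,0,0,0.34,-0.868,-0.06,0,0,0]' >/dev/null
python3 -m inch '[0.34,-0.868,-0.06,0,0,0,0.34,-0.868,-0.06,0,0,0,0.34,-0.868,-0.06,0,0,0]' >/dev/null
python3 -m inch '[0.34,-0.868,-0.06,0,0,0,0.34,-0.868,-0.06,0,0,0,0.34,-0.868,-0.06,0,0,0]' >/dev/null
python3 -m inch '[0.34,-0.868,-0.06,0,0,0,0.34,-0.868,-0.06,0,0,0,0.34,-0.868,-0.06,0,0,0]' >/dev/null
python3 -m inch '[0.34,-0.868,-0.06,0,0,0,0.34,-0.868,-0.06,0,0,0,0.34,-0.868,-0.06,0,0,0,0.34,-0.868,-0.06,0,0,0,0.34,-0.868,-0.06,0,0,0]' 
cat > pot.py <<'E'
from h import *
from scipy.optimize import least_squares as ls
import sys
# fit pot upright at (x,y): silhouette bbox from network region vs projected model
def find(name="wrist",near=None,lim=.06):
    im,c=snap(name); best=[]
    t=np.linspace(0,2*np.pi,60)
    M=np.vstack([np.c_[r*np.cos(t),r*np.sin(t),0*t+z] for r,z in((.0215,0),(.0225,.012),(.023,.0325),(.0225,.053),(.0215,.065))])
    for d in cut_out(name,"pot0_mid"):
        b=np.array(d["bbox"],float)
        def bb(x): P=proj(c,M+[x[0],x[1],0]); return np.r_[P.min(0),P.max(0)]
        x0=ray(c,((b[0]+b[2])/2,(b[1]+b[3])/2),.03)[:2]
        r=ls(lambda x:bb(x)-b,x0,loss='soft_l1')
        if near is None or np.linalg.norm(r.x-near)<lim: print(round(d["conf"],2),b.round(),"pot",r.x.round(4),"res",(bb(r.x)-b).round(1)); best.append(r.x)
    return best
E
python3 - <<'E'
from pot import *
b=find(); o=get_obs(); print(o["position"])
if b: go(np.r_[b[0],.10],down(TA+np.pi))
E
```

```text
time: 40.42
position: [0.451, -0.1929, 0.261]
tool_rot: [-0.13, 0.992, 0.001, 0.0]
ft_force: [-0.3, 0.6, -1.1]
grip_width: 0.0751
grip_force: 0.0
0.61 [294. 124. 342. 178.] pot [ 0.4341 -0.2024] res [ 1.3  1.1 -1.3 -1. ]
[ 0.45091688 -0.19253472  0.26124147]
shift [ 0.236 -0.065  2.015] turn [0.    0.001 0.002] | shift in new frame [ 0.234 -0.065  2.016]
```

```bash

python3 -m inch '[0.235,-0.065,0,0,0,0,0.235,-0.065,0.5,0,0,0,0.235,-0.065,0.95,0,0,0,0.235,-0.065,0.95,0,0,0]' >/dev/null
python3 -m inch '[0,0,0.5,0,0,0,0,0,0.95,0,0,0,0,0,0.95,0,0,0,0,0,0.95,0,0,0]' 
python3 - <<'E'
from pot import *
find(); go([.4341,-.2024,.054],down(TA+np.pi))
E
```

```text
time: 41.18
position: [0.434, -0.2032, 0.1094]
tool_rot: [-0.13, 0.991, 0.001, -0.001]
ft_force: [0.6, 0.1, 0.4]
grip_width: 0.0747
grip_force: 0.0
0.71 [284. 171. 363. 269.] pot [ 0.4332 -0.2033] res [ 1.3  0.5 -1.3 -0.5]
shift [0.015 0.039 0.724] turn [-0.003  0.002  0.001] | shift in new frame [0.012 0.036 0.724]
```

```bash

python3 -m inch '[0.01,0.01,0.4,0,0,0,0.01,0.01,0.69,0,0,0,0.01,0.01,0.69,0,0,0,0.01,0.01,0.69,0,0,0]' 
python3 -m inch '[0,0,0,0,0,0,0,0,0,0,0,0,0,0,0,0,0,0,0,0,0,0,0,0,0,0,0,0,0,0,0,0,0,0,0,0]' 35 15
python3 - <<'E'
from h import *
print(get_obs()["position"]); go(tray(-.0325,.0435,.27),down(TA+np.pi))
E
python3 -m inch '[0,0,-0.2,0,0,0,0,0,-0.5,0,0,0,0,0,-0.9,0,0,0,0,0,-0.9,0,0,0]' 
```

```text
time: 41.62
position: [0.4344, -0.2045, 0.0564]
tool_rot: [-0.13, 0.992, -0.001, 0.002]
ft_force: [0.4, -0.5, 0.6]
grip_width: 0.0749
grip_force: 0.0
time: 42.12
position: [0.4336, -0.204, 0.055]
tool_rot: [-0.13, 0.992, -0.001, 0.001]
ft_force: [1.1, 0.2, 6.3]
grip_width: 0.0433
grip_force: 15.3
[ 0.433579   -0.20404365  0.05498939]
shift [-2.22   6.669 -2.694] turn [-0.001  0.001  0.001] | shift in new frame [-2.207  6.676 -2.688]
time: 42.45
position: [0.4356, -0.2055, 0.1305]
tool_rot: [-0.13, 0.991, -0.004, 0.004]
ft_force: [0.9, -0.1, -0.6]
grip_width: 0.0431
grip_force: 15.0
```

```bash

python3 -m inch '[0,0,-0.9,0,0,0,0,0,-0.9,0,0,0,0,0,-0.9,0,0,0]' >/dev/null
python3 -m inch '[0,0,-0.85,0,0,0,0,0,-0.85,0,0,0,0,0,-0.85,0,0,0]' >/dev/null
python3 -m inch '[-0.317,0.953,0,0,0,0,-0.317,0.953,0,0,0,0,-0.317,0.953,0,0,0,0]' >/dev/null
python3 -m inch '[-0.317,0.953,0,0,0,0,-0.317,0.953,0,0,0,0,-0.317,0.953,0,0,0,0]' >/dev/null
python3 -m inch '[-0.317,0.953,0,0,0,0,-0.317,0.953,0,0,0,0,-0.317,0.953,0,0,0,0]' >/dev/null
python3 -m inch '[-0.317,0.953,0,0,0,0,-0.317,0.953,0,0,0,0,-0.317,0.953,0,0,0,0]' >/dev/null
python3 -m inch '[-0.317,0.953,0,0,0,0,-0.317,0.953,0,0,0,0,-0.317,0.953,0,0,0,0]' >/dev/null
python3 -m inch '[-0.317,0.953,0,0,0,0,-0.317,0.953,0,0,0,0,-0.317,0.953,0,0,0,0]' >/dev/null
python3 -m inch '[-0.317,0.953,0,0,0,0,-0.317,0.953,0,0,0,0,-0.317,0.953,0,0,0,0,-0.317,0.953,0,0,0,0,-0.317,0.953,0,0,0,0]' 
python3 - <<'E'
from h import *
go(tray(-.0325,.0435,.0805),down(TA+np.pi))
E
```

```text
time: 44.87
position: [0.4667, 0.3559, 0.2647]
tool_rot: [-0.13, 0.991, -0.002, -0.001]
ft_force: [0.2, -0.2, -1.4]
grip_width: 0.0432
grip_force: 15.0
shift [-0.016  0.023  2.303] turn [-0.002 -0.001  0.001] | shift in new frame [-0.012  0.016  2.303]
```

```bash

python3 -m inch '[-0.015,0.02,0.5,0,0,0,-0.015,0.02,0.95,0,0,0,-0.015,0.02,0.95,0,0,0,-0.015,0.02,0.95,0,0,0]' >/dev/null
python3 -m inch '[0,0,0.4,0,0,0,0,0,0.8,0,0,0,0,0,0.8,0,0,0,0,0,0.8,0,0,0,0,0,0.8,0,0,0]' 
python3 - <<'E'
from h import *
go(tray(-.0325,.0435,.0805),down(TA+np.pi))
E
```

```text
time: 45.62
position: [0.47, 0.3597, 0.1288]
tool_rot: [-0.13, 0.992, 0.0, 0.003]
ft_force: [0.4, 0.1, -0.8]
grip_width: 0.0433
grip_force: 15.0
shift [ 0.043 -0.018  0.603] turn [-0.     0.004  0.001] | shift in new frame [ 0.039 -0.019  0.604]
```

```bash

python3 -m inch '[0.03,-0.015,0.15,0,0.002,0,0.03,-0.015,0.3,0,0.002,0,0.03,-0.015,0.45,0,0.002,0,0.03,-0.015,0.52,0,0.002,0,0.03,-0.015,0.56,0,0.002,0,0.03,-0.015,0.58,0,0.002,0,0.03,-0.015,0.6,0,0.002,0,0.03,-0.015,0.6,0,0.002,0]' 
python3 - <<'E'
from h import *
go(tray(-.0325,.0435,.0805),down(TA+np.pi))
E
```

```text
time: 46.28
position: [0.4654, 0.357, 0.0797]
tool_rot: [-0.13, 0.992, -0.001, -0.002]
ft_force: [-4.4, -3.0, 11.6]
grip_width: 0.0429
grip_force: 15.1
shift [-0.025 -0.001 -0.01 ] turn [-0.001 -0.002  0.001] | shift in new frame [-0.025 -0.001 -0.01 ]
```

```bash

python3 -m inch '[0,0,-0.01,0,0,0,0,0,-0.01,0,0,0]'  >/dev/null
python3 -m inch '[0,0,-0.01,0,0,0,0,0,-0.01,0,0,0,0,0,-0.01,0,0,0,0,0,-0.01,0,0,0]' 65
python3 -m inch '[0,0,-0.2,0,0,0,0,0,-0.5,0,0,0,0,0,-1,0,0,0,0,0,-1,0,0,0]' >/dev/null
python3 -m inch '[0,0,-0.7,0,0,0,0,0,-0.7,0,0,0,0,0,-0.7,0,0,0,0,0,-0.7,0,0,0]' 
python3 - <<'E'
from pot import *
im,c=snap("wrist"); 
t=np.linspace(0,2*np.pi,60)
M=np.vstack([np.c_[r*np.cos(t),r*np.sin(t),0*t+z] for r,z in((.0215,0),(.023,.0325),(.0215,.065))])+tray(-.0325,.0435,.025)
P=proj(c,M); print("expected",P.min(0).round(),P.max(0).round(),[d["bbox"] for d in cut_out("wrist","pot0_mid")])
go([.55,-.255,.26],down(TA+np.pi))
E
```

```text
time: 46.78
position: [0.4664, 0.3576, 0.0794]
tool_rot: [-0.13, 0.992, -0.001, -0.001]
ft_force: [-0.3, -0.2, -0.8]
grip_width: 0.0607
grip_force: 0.0
time: 47.45
position: [0.4669, 0.358, 0.2165]
tool_rot: [-0.13, 0.992, -0.0, 0.0]
ft_force: [-0.6, -0.0, 0.5]
grip_width: 0.0653
grip_force: 0.0
expected [295. 153.] [350. 220.] [[293.0, 149.3, 349.3, 221.4], [0.0, 113.5, 95.0, 267.1]]
shift [ 0.954 -7.668 -0.551] turn [-0.001 -0.002  0.001] | shift in new frame [ 0.943 -7.668 -0.569]
```

```bash

python3 -m inch '[0.119,-0.96,-0.07,0,-0.001,0,0.119,-0.96,-0.07,0,-0.001,0,0.119,-0.96,-0.07,0,-0.001,0]' 75 15 >/dev/null
python3 -m inch '[0.119,-0.96,-0.07,0,0,0,0.119,-0.96,-0.07,0,0,0,0.119,-0.96,-0.07,0,0,0]' >/dev/null
python3 -m inch '[0.119,-0.96,-0.07,0,0,0,0.119,-0.96,-0.07,0,0,0,0.119,-0.96,-0.07,0,0,0]' >/dev/null
python3 -m inch '[0.119,-0.96,-0.07,0,0,0,0.119,-0.96,-0.07,0,0,0,0.119,-0.96,-0.07,0,0,0]' >/dev/null
python3 -m inch '[0.119,-0.96,-0.07,0,0,0,0.119,-0.96,-0.07,0,0,0,0.119,-0.96,-0.07,0,0,0]' >/dev/null
python3 -m inch '[0.119,-0.96,-0.07,0,0,0,0.119,-0.96,-0.07,0,0,0,0.119,-0.96,-0.07,0,0,0]' >/dev/null
python3 -m inch '[0.119,-0.96,-0.07,0,0,0,0.119,-0.96,-0.07,0,0,0,0.119,-0.96,-0.07,0,0,0]' >/dev/null
python3 -m inch '[0.119,-0.96,-0.07,0,0,0,0.119,-0.96,-0.07,0,0,0,0.119,-0.96,-0.07,0,0,0,0.119,-0.96,-0.07,0,0,0,0.119,-0.96,-0.07,0,0,0]' 
python3 - <<'E'
from pot import *
b=find(near=np.array([.535,-.265]))
if b: go(np.r_[b[0],.054],down(TA+np.pi))
E
```

```text
time: 49.72
position: [0.5507, -0.2534, 0.2601]
tool_rot: [-0.13, 0.992, 0.001, -0.001]
ft_force: [-0.2, -0.3, 0.1]
grip_width: 0.075
grip_force: 0.0
```

```bash

python3 - <<'E'
from pot import *
for i in range(2): find()
go(np.r_[.535,-.264,.11],down(TA+np.pi))
E
```

```text
shift [ 0.226 -0.064  1.893] turn [-0.001 -0.     0.002] | shift in new frame [ 0.226 -0.066  1.893]
```

```bash

python3 -m inch '[0.1,-0.03,0.5,0,0,0,0.1,-0.03,0.5,0,0,0,0.1,-0.03,0.5,0,0,0]' >/dev/null
python3 - <<'E'
from pot import *
b=find()
im,c=snap("wrist","w20"); h=cv2.cvtColor(im,cv2.COLOR_RGB2HSV)
print("expected rim px",proj(c,np.array([[.535,-.264,.065]])),get_obs()["position"])
m=((h[...,1]<45)&(h[...,2]>120)).astype(np.uint8); n,l,s,ce=cv2.connectedComponentsWithStats(m)
print([(s[i].tolist(),ce[i].round().tolist()) for i in range(1,n) if s[i,4]>300])
for k in("glaze","vase1"): print(k,[(round(d["conf"],2),np.round(d["bbox"])) for d in cut_out("wrist",k)])
E
```

```text
0.64 [170. 252. 207. 279.] pot [ 0.6438 -0.3556] res [ -1.5 -35.9  25.    3.9]
expected rim px [[321.82760693 172.39416929]] [ 0.54497695 -0.26030712  0.22285622]
[([530, 0, 67, 83, 3685], [560.0, 38.0]), ([92, 15, 82, 44, 2903], [132.0, 36.0]), ([292, 137, 52, 59, 2313], [318.0, 167.0]), ([248, 218, 50, 62, 2469], [273.0, 250.0]), ([169, 250, 37, 29, 723], [185.0, 264.0]), ([278, 312, 71, 34, 1844], [313.0, 331.0])]
glaze [(0.94, array([172., 249., 209., 278.]))]
vase1 [(0.68, array([280., 313., 349., 348.]))]
```

```bash
cat >> pot.py <<'E'
def fitbb(c,b,x0):
    t=np.linspace(0,2*np.pi,60); b=np.array(b,float)
    M=np.vstack([np.c_[r*np.cos(t),r*np.sin(t),0*t+z] for r,z in((.0215,0),(.0225,.012),(.023,.0325),(.0225,.053),(.0215,.065))])
    bb=lambda x:np.r_[(P:=proj(c,M+[x[0],x[1],0])).min(0),P.max(0)]
    r=ls(lambda x:bb(x)-b,x0,loss='soft_l1'); print("pot",r.x.round(4),"res",(bb(r.x)-b).round(1)); return r.x
def blob(x0):
    im,c=snap("wrist"); h=cv2.cvtColor(im,cv2.COLOR_RGB2HSV)
    m=((h[...,1]<45)&(h[...,2]>110)).astype(np.uint8); m=cv2.morphologyEx(m,cv2.MORPH_CLOSE,np.ones((5,5),np.uint8)); n,l,s,ce=cv2.connectedComponentsWithStats(m)
    q=proj(c,np.r_[x0,.035][None])[0]; i=1+np.argmin(np.linalg.norm(ce[1:]-q,axis=1)+1000*(s[1:,4]<300))
    x,y,w,hh,_=s[i]; print([x,y,x+w,y+hh]); return fitbb(c,[x,y,x+w,y+hh],x0)
E
python3 - <<'E'
from pot import *
p=blob([.535,-.264]); go(np.r_[p,.11],down(TA+np.pi)); go(np.r_[p,.054],down(TA+np.pi))
E
```

```text
[np.int32(293), np.int32(137), np.int32(345), np.int32(195)]
pot [ 0.5356 -0.2673] res [ 0.8 -0.4 -0.8  0.3]
shift [ 0.137 -0.049  1.41 ] turn [-0.002  0.001  0.001] | shift in new frame [ 0.134 -0.054  1.41 ]
shift [ 0.138 -0.047  2.11 ] turn [-0.002  0.001  0.001] | shift in new frame [ 0.134 -0.054  2.11 ]
```

```bash

python3 -m inch '[0.135,-0.05,0.3,0,0,0,0.135,-0.05,0.7,0,0,0,0.135,-0.05,0.7,0,0,0]' >/dev/null
python3 -m inch '[0,0,0.4,0,0,0,0,0,0.7,0,0,0,0,0,0.7,0,0,0,0,0,0.7,0,0,0]' >/dev/null
python3 - <<'E'
from pot import *
p=blob([.5356,-.267]); find(); go(np.r_[p,.055],down(TA+np.pi))
E
```

```text
[np.int32(283), np.int32(174), np.int32(361), np.int32(270)]
pot [ 0.5356 -0.267 ] res [ 1.  -0.7 -1.   0.5]
shift [0.006 0.012 0.709] turn [-0.003  0.002  0.001] | shift in new frame [0.004 0.009 0.709]
```

```bash

python3 -m inch '[0,0.01,0.4,0,0,0,0,0.01,0.69,0,0,0,0,0.01,0.69,0,0,0,0,0.01,0.69,0,0,0]' 
python3 -m inch '[0,0,0,0,0,0,0,0,0,0,0,0,0,0,0,0,0,0,0,0,0,0,0,0,0,0,0,0,0,0,0,0,0,0,0,0]' 35 15
python3 -m inch '[0,0,-0.2,0,0,0,0,0,-0.5,0,0,0,0,0,-0.9,0,0,0,0,0,-0.9,0,0,0]' 
python3 -m inch '[0,0,-0.9,0,0,0,0,0,-0.9,0,0,0,0,0,-0.9,0,0,0]' >/dev/null
python3 -m inch '[0,0,-0.9,0,0,0,0,0,-0.9,0,0,0,0,0,-0.9,0,0,0,0,0,-0.9,0,0,0]'
python3 - <<'E'
from h import *
go(tray(-.0325,-.0435,.27),down(TA+np.pi))
E
```

```text
time: 51.63
position: [0.5346, -0.2661, 0.0548]
tool_rot: [-0.13, 0.992, -0.001, -0.0]
ft_force: [-0.5, -0.5, -0.3]
grip_width: 0.0754
grip_force: 0.0
time: 52.13
position: [0.5348, -0.2664, 0.0548]
tool_rot: [-0.13, 0.992, -0.001, 0.0]
ft_force: [-0.7, -0.5, 4.4]
grip_width: 0.0431
grip_force: 15.2
time: 52.47
position: [0.5373, -0.2679, 0.1313]
tool_rot: [-0.13, 0.991, -0.004, 0.004]
ft_force: [0.8, -0.8, -0.7]
grip_width: 0.0429
grip_force: 15.0
time: 53.05
position: [0.535, -0.2662, 0.2714]
tool_rot: [-0.13, 0.992, -0.002, 0.001]
ft_force: [-0.4, 0.3, -2.2]
grip_width: 0.0433
grip_force: 15.0
shift [-1.19   6.662 -0.008] turn [-0.003  0.001  0.001] | shift in new frame [-1.18   6.664  0.018]
```

```bash

python3 -m inch '[-0.17,0.952,0,0,0,0,-0.17,0.952,0,0,0,0,-0.17,0.952,0,0,0,0]' >/dev/null
python3 -m inch '[-0.17,0.952,0,0,0,0,-0.17,0.952,0,0,0,0,-0.17,0.952,0,0,0,0]' >/dev/null
python3 -m inch '[-0.17,0.952,0,0,0,0,-0.17,0.952,0,0,0,0,-0.17,0.952,0,0,0,0]' >/dev/null
python3 -m inch '[-0.17,0.952,0,0,0,0,-0.17,0.952,0,0,0,0,-0.17,0.952,0,0,0,0]' >/dev/null
python3 -m inch '[-0.17,0.952,0,0,0,0,-0.17,0.952,0,0,0,0,-0.17,0.952,0,0,0,0]' >/dev/null
python3 -m inch '[-0.17,0.952,0,0,0,0,-0.17,0.952,0,0,0,0,-0.17,0.952,0,0,0,0]' >/dev/null
python3 -m inch '[-0.17,0.952,0,0,0,0,-0.17,0.952,0,0,0,0,-0.17,0.952,0,0,0,0,-0.17,0.952,0,0,0,0]' >/dev/null
python3 -m inch '[0,0,0.5,0,0,0,0,0,0.95,0,0,0,0,0,0.95,0,0,0,0,0,0.95,0,0,0]' >/dev/null
python3 -m inch '[0,0,0.4,0,0,0,0,0,0.75,0,0,0,0,0,0.75,0,0,0,0,0,0.75,0,0,0,0,0,0.75,0,0,0]' 
python3 - <<'E'
from h import *
go(tray(-.0325,-.0435,.0805),down(TA+np.pi))
E
```

```text
time: 55.63
position: [0.491, 0.2738, 0.1358]
tool_rot: [-0.13, 0.992, -0.0, 0.002]
ft_force: [0.2, -0.1, -0.9]
grip_width: 0.0429
grip_force: 15.0
shift [ 0.021 -0.     0.692] turn [-0.001  0.003  0.001] | shift in new frame [ 0.018 -0.001  0.692]
```

```bash

python3 -m inch '[0.01,0,0.15,0,0.001,0,0.01,0,0.35,0,0.001,0,0.01,0,0.5,0,0.001,0,0.01,0,0.58,0,0.001,0,0.01,0,0.63,0,0.001,0,0.01,0,0.65,0,0.001,0,0.01,0,0.67,0,0.001,0,0.01,0,0.67,0,0.001,0]' 
python3 -m inch '[0,0,0.01,0,0,0,0,0,0.01,0,0,0]'
```

```text
time: 56.3
position: [0.4889, 0.2736, 0.0805]
tool_rot: [-0.13, 0.992, -0.001, 0.0]
ft_force: [-0.9, -0.2, -0.8]
grip_width: 0.0435
grip_force: 15.0
time: 56.47
position: [0.4888, 0.2736, 0.0798]
tool_rot: [-0.13, 0.992, -0.001, 0.0]
ft_force: [0.5, -0.0, 1.2]
grip_width: 0.0433
grip_force: 15.0
```

```bash

python3 -m inch '[0,0,0,0,0,0,0,0,0,0,0,0,0,0,0,0,0,0,0,0,0,0,0,0,0,0,0,0,0,0]' 65
python3 -m inch '[0,0,-0.2,0,0,0,0,0,-0.5,0,0,0,0,0,-1,0,0,0,0,0,-1,0,0,0]' >/dev/null
python3 -m inch '[0,0,-1,0,0,0,0,0,-1,0,0,0,0,0,-1,0,0,0,0,0,-1,0,0,0]' 
python3 - <<'E'
from pot import *
im,c=snap("wrist"); 
t=np.linspace(0,2*np.pi,60)
M=np.vstack([np.c_[r*np.cos(t),r*np.sin(t),0*t+z] for r,z in((.0215,0),(.023,.0325),(.0215,.065))])
for y in(-.0435,.0435):
    P=proj(c,M+tray(-.0325,y,.025)); print("expected",P.min(0).round(),P.max(0).round())
print([d["bbox"] for d in cut_out("wrist","pot0_mid")])
go([.635,-.275,.27],down(np.radians(175)))
E
```

```text
time: 56.88
position: [0.4883, 0.2734, 0.079]
tool_rot: [-0.13, 0.992, -0.001, -0.001]
ft_force: [0.2, -0.5, 0.2]
grip_width: 0.0638
grip_force: 0.0
time: 57.55
position: [0.49, 0.2742, 0.2415]
tool_rot: [-0.13, 0.992, -0.0, 0.002]
ft_force: [0.0, 1.1, -0.8]
grip_width: 0.0648
grip_force: 0.0
expected [297. 147.] [348. 208.]
expected [386. 147.] [450. 208.]
[[389.1, 145.2, 452.3, 209.4], [51.2, 261.0, 50.2, 264.5]]
shift [-0.011 -7.099 -0.385] turn [-0.001 -0.002  0.221] | shift in new frame [-2.431 -6.669 -0.395]
```

```bash

python3 -m inch '[0,-0.887,-0.2,0,-0.001,0,0,-0.887,-0.2,0,-0.001,0,0,-0.887,-0.2,0,-0.001,0]' 75 15 >/dev/null
python3 -m inch '[0,-0.887,-0.2,0,0,0,0,-0.887,-0.2,0,0,0,0,-0.887,-0.2,0,0,0]' >/dev/null
python3 -m inch '[0,-0.887,0,0,0,0,0,-0.887,0,0,0,0,0,-0.887,0,0,0,0]' >/dev/null
python3 -m inch '[0,-0.887,0,0,0,0,0,-0.887,0,0,0,0,0,-0.887,0,0,0,0]' >/dev/null
python3 -m inch '[0,-0.887,0,0,0,0,0,-0.887,0,0,0,0,0,-0.887,0,0,0,0]' >/dev/null
python3 -m inch '[0,-0.887,0,0,0,0,0,-0.887,0,0,0,0,0,-0.887,0,0,0,0]' >/dev/null
python3 -m inch '[0,-0.887,0,0,0,0,0,-0.887,0,0,0,0,0,-0.887,0,0,0,0]' >/dev/null
python3 -m inch '[0,-0.887,0,0,0,0.221,0,-0.887,0,0,0,0.221,0,-0.887,0,0,0,0.221,0,-0.887,0,0,0,0.221,0,-0.887,0,0,0,0.221]' 
python3 - <<'E'
from pot import *
find(); p=blob([.628,-.286]); go(np.r_[p,.11],down(np.radians(175)))
print("vase1",[d["bbox"] for d in cut_out("wrist","vase1")])
E
```

```text
time: 59.82
position: [0.6343, -0.2723, 0.2704]
tool_rot: [0.042, 0.999, 0.001, -0.001]
ft_force: [0.1, 0.5, 0.3]
grip_width: 0.075
grip_force: 0.0
[np.int32(284), np.int32(140), np.int32(329), np.int32(190)]
pot [ 0.631  -0.2891] res [ 0.4 -0.5 -0.5  0.5]
shift [ 0.026 -0.21   2.019] turn [-0.    -0.     0.003] | shift in new frame [ 0.027 -0.21   2.019]
vase1 [[341.0, 220.8, 419.7, 344.7]]
```

```bash
python3 - <<'E'
from pot import *
c=get_calibration("top"); c["T"]=np.array(c["T"]); t=np.linspace(0,2*np.pi,60)
for nm,b,r,h in(("vase",[390,93,424,132],.048,.125),("vase",[390.5,93,425,130.5],.046,.125),("glaze",[445,116,474,143],.03,.1)):
    M=np.vstack([np.c_[r*np.cos(t),r*np.sin(t),0*t+z] for z in(0,h/2,h)])
    bb=lambda x:np.r_[(P:=proj(c,M+[x[0],x[1],0])).min(0),P.max(0)]
    s=ls(lambda x:bb(x)-b,[.74,-.2]); d=s.x-[.631,-.2891]
    for hd in (165,175,185,194.85):
        a=np.radians(hd); x=np.array([np.cos(a),np.sin(a)]); y=np.array([np.sin(a),-np.cos(a)])
        q=np.abs([d@x,d@y]); print(nm,s.x.round(3),hd,"tool xy",(d@x).round(3),(d@y).round(3),"clear",(np.hypot(*np.maximum(q-[.0375,.095],0))-r).round(3),(bb(s.x)-b).round(1))
E
```

```text
vase [ 0.752 -0.213] 165 tool xy -0.098 0.105 clear 0.013 [-2.4 -1.5  2.2  1.6]
vase [ 0.752 -0.213] 175 tool xy -0.114 0.086 clear 0.029 [-2.4 -1.5  2.2  1.6]
vase [ 0.752 -0.213] 185 tool xy -0.127 0.065 clear 0.042 [-2.4 -1.5  2.2  1.6]
vase [ 0.752 -0.213] 194.85 tool xy -0.137 0.042 clear 0.051 [-2.4 -1.5  2.2  1.6]
vase [ 0.755 -0.216] 165 tool xy -0.1 0.103 clear 0.017 [-1.5 -1.6  1.3  1.7]
vase [ 0.755 -0.216] 175 tool xy -0.117 0.084 clear 0.033 [-1.5 -1.6  1.3  1.7]
vase [ 0.755 -0.216] 185 tool xy -0.129 0.062 clear 0.046 [-1.5 -1.6  1.3  1.7]
vase [ 0.755 -0.216] 194.85 tool xy -0.138 0.039 clear 0.055 [-1.5 -1.6  1.3  1.7]
glaze [ 0.7   -0.373] 165 tool xy -0.088 -0.063 clear 0.021 [ 0.1  0.  -0.1 -0. ]
glaze [ 0.7   -0.373] 175 tool xy -0.076 -0.077 clear 0.008 [ 0.1  0.  -0.1 -0. ]
glaze [ 0.7   -0.373] 185 tool xy -0.061 -0.089 clear -0.006 [ 0.1  0.  -0.1 -0. ]
glaze [ 0.7   -0.373] 194.85 tool xy -0.045 -0.099 clear -0.022 [ 0.1  0.  -0.1 -0. ]
```

```bash

python3 -m inch '[0.026,-0.21,0,0,0,0.056,0.026,-0.21,0.4,0,0,0.056,0.026,-0.21,0.8,0,0,0.056,0.026,-0.21,0.8,0,0,0.056]' >/dev/null
python3 -m inch '[0,0,0.4,0,0,0,0,0,0.8,0,0,0,0,0,0.8,0,0,0,0,0,0.8,0,0,0]' 
python3 - <<'E'
from pot import *
p=blob([.631,-.2891]); find(); go(np.r_[p,.057],down(np.radians(170)))
E
```

```text
time: 60.68
position: [0.6306, -0.2904, 0.1433]
tool_rot: [0.087, 0.996, 0.0, -0.001]
ft_force: [-0.0, 0.3, 0.8]
grip_width: 0.0749
grip_force: 0.0
[np.int32(292), np.int32(163), np.int32(360), np.int32(244)]
pot [ 0.6304 -0.2885] res [ 1.2 -0.5 -1.1  0.4]
shift [0.045 0.044 1.124] turn [-0.002  0.003  0.   ] | shift in new frame [0.039 0.041 1.125]
```

```bash

python3 -m inch '[0.02,0.025,0.3,0,0.001,0,0.02,0.025,0.6,0,0.001,0,0.02,0.025,0.8,0,0.001,0,0.02,0.025,0.8,0,0.001,0]' >/dev/null
python3 -m inch '[0,0,0.15,0,0,0,0,0,0.31,0,0,0,0,0,0.31,0,0,0,0,0,0.31,0,0,0]' 
python3 -m inch '[0,0,0,0,0,0,0,0,0,0,0,0,0,0,0,0,0,0,0,0,0,0,0,0,0,0,0,0,0,0,0,0,0,0,0,0]' 35 15
python3 -m inch '[0,0,-0.2,0,0,0,0,0,-0.5,0,0,0,0,0,-0.9,0,0,0,0,0,-0.9,0,0,0]' 
python3 -m inch '[0,0,-0.9,0,0,0,0,0,-0.9,0,0,0,0,0,-0.9,0,0,0]' >/dev/null
python3 -m inch '[0,0,-1,0,0,0,0,0,-1,0,0,0,0,0,-1,0,0,0,0,0,-1,0,0,0]'
python3 - <<'E'
from h import *
go([.50,.05,.29],down(TA+np.pi)); go(tray(.0325,-.0435,.29),down(TA+np.pi))
E
```

```text
time: 61.5
position: [0.6299, -0.2893, 0.0549]
tool_rot: [0.087, 0.996, -0.0, -0.001]
ft_force: [0.9, 0.5, -0.5]
grip_width: 0.075
grip_force: 0.0
time: 62.0
position: [0.6302, -0.2893, 0.0553]
tool_rot: [0.087, 0.996, -0.001, -0.0]
ft_force: [-0.0, 0.3, 2.4]
grip_width: 0.0432
grip_force: 15.1
time: 62.33
position: [0.6335, -0.2914, 0.1334]
tool_rot: [0.087, 0.996, -0.003, 0.004]
ft_force: [1.3, -0.4, -0.1]
grip_width: 0.0435
grip_force: 15.0
time: 62.92
position: [0.6316, -0.2899, 0.2819]
tool_rot: [0.087, 0.996, -0.002, 0.002]
ft_force: [-1.5, -0.4, -1.7]
grip_width: 0.0436
grip_force: 15.0
shift [ 2.356  3.898 -0.128] turn [-0.003  0.003 -0.276] | shift in new frame [ 0.501  4.528 -0.101]
shift [ 2.231  6.966 -0.139] turn [-0.003  0.003 -0.276] | shift in new frame [-0.902  7.26  -0.101]
```

```bash

python3 -m inch '[0.589,0.975,-0.03,0,0,0,0.589,0.975,-0.03,0,0,0,0.589,0.975,-0.03,0,0,0]' >/dev/null
python3 -m inch '[0.589,0.975,-0.03,0,0,0,0.589,0.975,-0.03,0,0,0,0.589,0.975,-0.03,0,0,0]' >/dev/null
python3 -m inch '[0.589,0.975,-0.03,0,0,0,0.589,0.975,-0.03,0,0,0,0.589,0.975,-0.03,0,0,0]' >/dev/null
python3 -m inch '[0.589,0.975,-0.03,0,0,-0.276,0.589,0.975,-0.03,0,0,-0.276,0.589,0.975,-0.03,0,0,-0.276,0.589,0.975,-0.03,0,0,-0.276,0.589,0.975,-0.03,0,0,-0.276]' >/dev/null
python3 -m inch '[-0.468,0.911,0,0,0,0,-0.468,0.911,0,0,0,0,-0.468,0.911,0,0,0,0]' >/dev/null
python3 -m inch '[-0.468,0.911,0,0,0,0,-0.468,0.911,0,0,0,0,-0.468,0.911,0,0,0,0]' >/dev/null
python3 -m inch '[-0.468,0.911,0,0,0,0,-0.468,0.911,0,0,0,0,-0.468,0.911,0,0,0,0,-0.468,0.911,0,0,0,0,-0.468,0.911,0,0,0,0]' 
python3 - <<'E'
from h import *
go(tray(.0325,-.0435,.081),down(TA+np.pi))
E
```

```text
time: 65.0
position: [0.5512, 0.2898, 0.2868]
tool_rot: [-0.129, 0.992, -0.001, -0.002]
ft_force: [-0.5, -0.8, -0.6]
grip_width: 0.0436
grip_force: 15.0
shift [-2.700e-02  2.000e-03  2.573e+00] turn [-0.001 -0.003 -0.001] | shift in new frame [-1.600e-02 -2.000e-03  2.573e+00]
```

```bash

python3 -m inch '[0,0,0.5,0,0,0,0,0,0.95,0,0,0,0,0,0.95,0,0,0]' >/dev/null
python3 -m inch '[0,0,0.5,0,0,0,0,0,0.95,0,0,0,0,0,0.95,0,0,0,0,0,0.95,0,0,0,0,0,0.95,0,0,0]' 
python3 - <<'E'
from h import *
go(tray(.0325,-.0435,.081),down(TA+np.pi))
E
```

```text
time: 65.67
position: [0.553, 0.2906, 0.1386]
tool_rot: [-0.129, 0.992, -0.0, 0.001]
ft_force: [0.6, 0.3, -1.0]
grip_width: 0.0437
grip_force: 15.0
shift [ 0.01  -0.005  0.72 ] turn [-0.     0.001 -0.001] | shift in new frame [ 0.008 -0.006  0.72 ]
```

```bash

python3 -m inch '[0,0,0.15,0,0,0,0,0,0.35,0,0,0,0,0,0.5,0,0,0,0,0,0.6,0,0,0,0,0,0.66,0,0,0,0,0,0.69,0,0,0,0,0,0.7,0,0,0,0,0,0.7,0,0,0]' 
python3 -m inch '[0,0,0.01,0,0,0,0,0,0.01,0,0,0]'
```

```text
time: 66.33
position: [0.5515, 0.2909, 0.0805]
tool_rot: [-0.129, 0.992, -0.0, -0.0]
ft_force: [-0.4, -0.5, -1.6]
grip_width: 0.0435
grip_force: 15.0
time: 66.5
position: [0.5518, 0.291, 0.0803]
tool_rot: [-0.129, 0.992, -0.0, 0.0]
ft_force: [-0.4, -0.8, 3.2]
grip_width: 0.0436
grip_force: 15.0
```

```bash

python3 -m inch '[0,0,0,0,0,0,0,0,0,0,0,0,0,0,0,0,0,0,0,0,0,0,0,0,0,0,0,0,0,0]' 65
python3 -m inch '[0,0,-0.2,0,0,0,0,0,-0.5,0,0,0,0,0,-1,0,0,0,0,0,-1,0,0,0]' >/dev/null
python3 -m inch '[0,0,-1,0,0,0,0,0,-1,0,0,0,0,0,-1,0,0,0,0,0,-1,0,0,0]' 
python3 -m inch '[0,0,-1,0,0,0,0,0,-1,0,0,0,0,0,-1,0,0,0,0,0,-1,0,0,0]' 
python3 - <<'E'
from pot import *
t=np.linspace(0,2*np.pi,60)
M=np.vstack([np.c_[r*np.cos(t),r*np.sin(t),0*t+z] for r,z in((.0215,0),(.023,.0325),(.0215,.065))])
for n in("wrist","scene"):
    im,c=snap(n,"end_"+n); print(n)
    for x,y in((-.0325,.0435),(-.0325,-.0435),(.0325,-.0435)):
        P=proj(c,M+tray(x,y,.025)); print("expected",P.min(0).round(),P.max(0).round())
    print([(round(d["conf"],2),np.round(d["bbox"]).tolist()) for d in cut_out(n,"pot0_mid")])
    if n=="scene":
        for k in("cover","knife_grip","comb_grip","mat"): print(k,[(round(d["conf"],2),np.round(d["bbox"]).tolist()) for d in cut_out(n,k)])
    else:
        h=cv2.cvtColor(im,cv2.COLOR_RGB2HSV); m=((h[...,1]<45)&(h[...,2]>120)).astype(np.uint8); k,l,s,ce=cv2.connectedComponentsWithStats(m)
        print([s[i].tolist() for i in range(1,k) if s[i,4]>300]); print([(d["conf"],d["bbox"]) for d in cut_out(n,"comb_grip")], proj(c,np.array([tray(0,y,z) for y,z in((-.075,.051),(.075,.051),(-.02,.079),(.02,.079))])).round())
E
```

```text
time: 66.92
position: [0.5512, 0.2908, 0.0792]
tool_rot: [-0.129, 0.992, -0.0, -0.001]
ft_force: [0.8, -0.1, -0.4]
grip_width: 0.0631
grip_force: 0.0
time: 67.58
position: [0.5532, 0.2916, 0.2424]
tool_rot: [-0.129, 0.992, 0.0, 0.003]
ft_force: [-0.6, -1.4, -0.3]
grip_width: 0.0648
grip_force: 0.0
time: 67.92
position: [0.5523, 0.2913, 0.3206]
tool_rot: [-0.129, 0.992, -0.0, 0.001]
ft_force: [-1.1, -0.1, -0.8]
grip_width: 0.0647
grip_force: 0.0
wrist
expected [377.  80.] [429. 125.]
expected [301.  80.] [343. 125.]
expected [302. 138.] [342. 185.]
[(0.61, [378.0, 77.0, 429.0, 124.0]), (0.45, [280.0, 73.0, 447.0, 186.0])]
[[507, 0, 120, 75, 4399], [378, 77, 52, 47, 1811], [301, 79, 43, 45, 1562], [599, 116, 41, 70, 2136], [302, 138, 42, 47, 1529], [46, 174, 140, 38, 3324], [562, 196, 78, 71, 3757], [17, 226, 137, 43, 1682]]
[(0.7, [292.4, 127.6, 424.5, 139.5])] [[294. 131.]
 [426. 131.]
 [344. 134.]
 [381. 134.]]
scene
expected [415. 170.] [432. 195.]
expected [395. 179.] [411. 204.]
expected [409. 189.] [426. 214.]
[(0.51, [416.0, 170.0, 434.0, 191.0])]
cover [(0.71, [332.0, 201.0, 399.0, 262.0]), (0.37, [381.0, 179.0, 457.0, 228.0]), (0.36, [249.0, 258.0, 290.0, 314.0])]
knife_grip [(0.81, [150.0, 230.0, 213.0, 253.0]), (0.72, [147.0, 187.0, 162.0, 222.0]), (0.67, [218.0, 176.0, 229.0, 210.0]), (0.53, [333.0, 168.0, 344.0, 202.0])]
comb_grip [(0.61, [400.0, 181.0, 438.0, 205.0])]
mat [(0.66, [138.0, 222.0, 228.0, 267.0])]
```

```bash
python3 - <<'E'
from h import *
c=get_calibration("top"); c["T"]=np.array(c["T"]); im,_=snap("top","end_top"); h=cv2.cvtColor(im,cv2.COLOR_RGB2HSV)
m=((h[...,1]<45)&(h[...,2]>120)).astype(np.uint8); n,l,s,ce=cv2.connectedComponentsWithStats(m)
print([(s[i].tolist(),ray(c,ce[i],.045).round(2)[:2].tolist()) for i in range(1,n) if 100<s[i,4]<400])
for k in ("top","scene"): print([(round(d["conf"],2),np.round(d["bbox"]).tolist()) for d in cut_out(k,"pot0_mid")])
print(hand_in())
E
```

```text
[([361, 41, 27, 17, 355], [0.96, -0.12]), ([399, 40, 29, 17, 371], [0.96, -0.24]), ([321, 43, 26, 17, 354], [0.96, -0.0]), ([281, 44, 27, 17, 362], [0.96, 0.12]), ([229, 178, 19, 15, 194], [0.55, 0.3]), ([235, 197, 19, 16, 222], [0.49, 0.28]), ([475, 199, 25, 15, 259], [0.47, -0.45])]
[(0.45, [194.0, 172.0, 264.0, 220.0])]
[(0.51, [416.0, 170.0, 434.0, 191.0])]
the job is handed in; nothing more can be done
None
```

I levered the cover up with the knife and left it wide open at about 1.7 rad, laid the knife flat on its mat, seated the divider fully home in the tray slots, stood the three pots present upright in separate bays, and handed the job in at about 68 s.

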